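# Put the mixed-up hub and cooling spares back on their marked plates

## Task

The four spare parts on the bench stand on the wrong white plates. Move each part onto the plate whose black silhouette shows it, upright in the middle of the plate's standing square; the plates are all taken, so use the empty black rubber mat as the parking place and leave it empty at the end. Never put a part on the bare, gritty bench, set parts down rather than drop them, and do not knock over the can.

Things in the scene. Friction and masses are not known exactly. Their poses are not given: they have to be found in the camera images.
- bearing: Loose steel wheel bearing standing flat: a thick ring, outside diameter 60 mm, bore 34 mm (dark inside), 34 mm high, about 0.3 kg. Origin: centre of the underside, z up along the ring's axis. Grasp across the outside.
- nut: Loose dark steel hexagonal hub nut lying flat: 46 mm across flats, 53 mm across corners, 30 mm high, with a dark disc of 26 mm for its thread, about 0.25 kg. Origin: centre of the underside, z up. One pair of flats faces its +x and -x (others every 60 degrees).
- module: Loose black plastic control module: block 66 mm (x) x 42 mm (y) x 30 mm high with thin aluminium stripes on top, and a grey connector stub 24 mm wide sticking out 11 mm at its +x end, about 0.2 kg. Origin: centre of the block's underside, z up. Grasp across y (42 mm).
- outlet: Loose aluminium cooling outlet: an oval two-hole flange 84 mm (x) x 50 mm (y), 8 mm thick, with an upright round neck of diameter 34 mm in its middle reaching 44 mm above the underside, about 0.25 kg. Origin: centre of the underside, z up. Grasp the neck.
- plate_bearing: White fixed plate, 172 x 104 mm and 8 mm thick. The origin is on its underside at the centre of the thin-lined 90 mm standing square; the upper face is 8 mm above it. The plate reaches from 52 mm behind the origin (-x) to 120 mm in front (+x, away from the robot); its y axis is its width. Printed 87 mm from the origin along +x is a flat black full-size silhouette: a round ring, 60 mm with a 34 mm white hole. It belongs to the bearing.
- plate_nut: White fixed plate, 172 x 104 mm and 8 mm thick. The origin is on its underside at the centre of the thin-lined 90 mm standing square; the upper face is 8 mm above it. The plate reaches from 52 mm behind the origin (-x) to 120 mm in front (+x, away from the robot); its y axis is its width. Printed 87 mm from the origin along +x is a flat black full-size silhouette: a hexagon 46 mm across flats with a 26 mm white hole. It belongs to the nut.
- plate_module: White fixed plate, 172 x 104 mm and 8 mm thick. The origin is on its underside at the centre of the thin-lined 90 mm standing square; the upper face is 8 mm above it. The plate reaches from 52 mm behind the origin (-x) to 120 mm in front (+x, away from the robot); its y axis is its width. Printed 87 mm from the origin along +x is a flat black full-size silhouette: a plain rectangle 66 x 42 mm with a short stub at one end. It belongs to the module.
- plate_outlet: White fixed plate, 172 x 104 mm and 8 mm thick. The origin is on its underside at the centre of the thin-lined 90 mm standing square; the upper face is 8 mm above it. The plate reaches from 52 mm behind the origin (-x) to 120 mm in front (+x, away from the robot); its y axis is its width. Printed 87 mm from the origin along +x is a flat black full-size silhouette: a long oval 84 x 50 mm with one large and two small white holes. It belongs to the outlet.
- mat: Fixed black rubber parking mat with grey ribs, 110 x 110 mm, 8 mm thick; empty at the start. Origin: centre of its underside; the upper face is 8 mm above it.
- can: Bystander: upright round can, diameter 60 mm, 160 mm high, with a blue wrap, loose, standing at the right of the work (-y). Origin: centre of its underside, z up.
Things that resemble listed ones, but are neither listed nor needed, are in the scene too. What is shaped like the bearing but blue or yellow is not meant. What is shaped like the outlet but orange is not meant.

How it is judged:
By the outcome, as a careful person would: the job done as asked, in the order asked, and still so for the second after the job is handed in, with the robot touching nothing.
It also fails if it takes over 128 s, if anything falls off the work surface, if the arm or the gripper's body presses on something with over 40 N, if the wrist force passes 120 N, or if a joint passes its speed limit or range.

## Robot

A 6-joint arm with a two-finger parallel gripper is mounted at the origin on the work surface. World frame = base frame: x ahead of the robot, y to its left, z up, the work surface at z = 0. Lengths are in m, angles in rad, forces in N, time in s.
With the tool pointing down it reaches from about 0.375 to 0.9 m from the base axis. Payload 3.1 kg.
Tool frame: the origin (TCP) lies midway between the tips of the shut fingers; the grasp point (between the pads) lies hold_point_z behind it (hold_point_z is the distance from the TCP to the grasp point, in m); z points along the fingers, y is the direction in which the jaws open and shut (so a half turn about z gives the same grasp; the last joint's range is limited). The gripper opens to 87 mm and grips with 3 to 60 N. Pads are 19 mm wide; open, the fingers measure 117 mm over their backs; the gripper's body (75 mm by 190 mm) begins 51 mm behind the grasp point.
Start: joints at [1.016, 0.527, 1.433, -0, 1.181, -0.178], TCP at [0.229, 0.581, 0.223] pointing down, gripper open.
Joint ranges: [-3.08, 3.08], [-0.75, 2.2], [0.22, 2.44], [-1.43, 4.57], [0, 2.65], [-2.85, 2.85]. Speed limits (rad/s): [2.79, 2.79, 3.14, 3.14, 3.14, 3.14].

## Interface

Orientations are given as [roll, pitch, yaw] about the fixed x, y, z axes, in that order (R = Rz(yaw) Ry(pitch) Rx(roll)).
In Python, from cell import * gives the robot as it stands.
- The arm moves only by the tool drive_tool, never from a script. Its argument "series" is a list of rows, each an object with "dp": the shift along the tool's x, y, z in mm, a list of three; "angular": the turn, a rotation vector about the tool's x, y, z in rad, a list of three; "grip": the finger opening in mm, from 0 to 87. In form: [{"dp": [x, y, z], "angular": [wx, wy, wz], "grip": grip}, ...]. A call has 1 to 20 rows; each row shifts and turns the commanded pose from where the row before left it, along the tool's axes as they then stand; what a row does not reach is not made up. A row lasts 1/10 s, in which the tool goes at most 50 mm and 8.59 degrees, less where a joint would pass 70% of its speed; a pose out of reach is approached as far as the arm can. A call is refused whole if a number of a shift passes 50 or a number of a turn 0.15, either way. A call with a gripper value outside its range is refused whole. The fingers move at their own pace and stop on an object; "squeeze" is the grip in N (left out, the last holds). Time passes only in rows, so rows that do not move let the fingers close. It gives the time, the measured TCP pose, the force and the opening at its end, in the units of the state.
- get_state(): the state, without advancing time (a new reading comes with each control period).
- snapshot(name): name is "scene" or "side" or "wrist"; returns a dict with "frame" (420x560x3 uint8, red, green, blue), "z_map" (420x560 float32, m along the optical axis (not along the pixel's ray), 0 where there is no reading), "fx", "fy", "cx", "cy" (pixels), "rvec" (rotation vector, rad) and "tvec" (3), from world to camera coordinates, as OpenCV has them. Camera axes: x right, y down, z forward; pixel columns grow to the right and rows downward; lengths in m; the calibration is good to about 2 mm. A picture is of the moment at which its call begins.
- sign_off(): hands the job in, once; it reports no verdict.
The state is a dict: "clock": time; "joint_positions": joint angles; "qvel": joint speeds; "tau": joint torques, N m; "eef_pos": TCP position; "tcp_rot": TCP orientation; "contact_force": force on the tool from outside, world axes, zero at the start; "torque": the same for the moment, N m; "opening": opening from 0.0 (shut) to 1.0 (fully open).
Only numpy, scipy, OpenCV 4.12 (cv2) and the standard library are available. Lean on these libraries where they do the work, as an engineer would, in place of code of your own. Each camera call takes 0.05 s, during which the arm holds its last target.

## Working session

There is one attempt and no reset: what is moved stays moved. The work goes in short steps, Python scripts to look and compute and a tool call to move; the robot and the scene stay as the last step left them, time stands still between calls to the robot, and variables do not carry over. Pictures are saved under pics/ and viewed, and the job is handed in when it is done.

Besides the shell and the picture viewer there is one more tool, called by a JSON object that holds its "api" and its "payload". drive_tool: Moves the arm, as the interface text tells. Its arguments: {"type":"object","properties":{"series":{"type":"array","items":{"type":"object","properties":{"dp":{"type":"array","items":{"type":"number"}},"angular":{"type":"array","items":{"type":"number"}},"grip":{"type":"number"}}}},"squeeze":{"type":"number"}},"required":["series"]}

```bash
ls; mkdir -p pics; python3 - <<'E'
from cell import *
import cv2,numpy as np
s=get_state(); print(s)
for n in ["scene","side","wrist"]:
    d=snapshot(n); cv2.imwrite(f"pics/{n}0.png",d["frame"][:,:,::-1]); np.savez(f"pics/{n}0.npz",**d)
    print(n,d["fx"],d["fy"],d["cx"],d["cy"],d["rvec"],d["tvec"])
E
```

```text
pics
{'clock': 0.0, 'joint_positions': array([ 1.01647881e+00,  5.28457704e-01,  1.43391099e+00,  2.01720290e-06,
        1.18139498e+00, -1.78497140e-01]), 'qvel': array([5.42164036e-04, 2.15193549e-03, 8.34311657e-04, 1.39879866e-03,
       9.14398479e-05, 7.25231742e-04]), 'tau': array([-1.07306008e-03, -4.40047145e+01, -1.76589471e+01,  6.32453710e-02,
        5.82765753e-02, -1.64640619e-04]), 'eef_pos': array([0.22897319, 0.5807536 , 0.22157408]), 'tcp_rot': array([-3.13945646e+00, -3.87301365e-04,  2.76577110e+00]), 'contact_force': array([0.08227945, 0.39860086, 0.39763994]), 'torque': array([ 0.03199625, -0.01114364,  0.01136944]), 'opening': 1.0016692362803727}
scene 460.7295784978593 460.7295784978593 271.72240730171694 206.91315897660047 [ 2.47711235  0.71563253 -0.20895208] [-0.46085072 -0.27857631  1.30218774]
side 421.6559981266098 421.6559981266098 275.3973818334109 207.54816786285625 [ 0.39649994 -2.65022584  1.35151902] [0.53503169 0.17316115 0.75147988]
wrist 311.3913197676074 311.3913197676074 277.53287578519246 211.63247842418818 [-2.41284806 -1.6414893  -0.21114038] [-0.62468178 -0.03201346  0.39139894]
```

View pics/scene0.png

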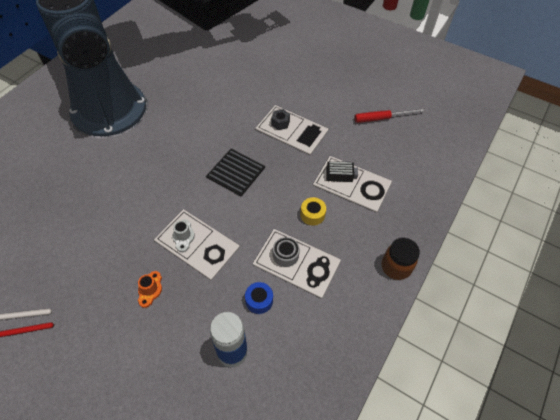

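View pics/side0.png

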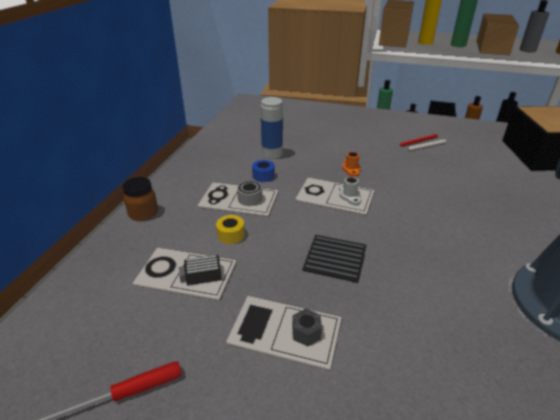

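View pics/wrist0.png

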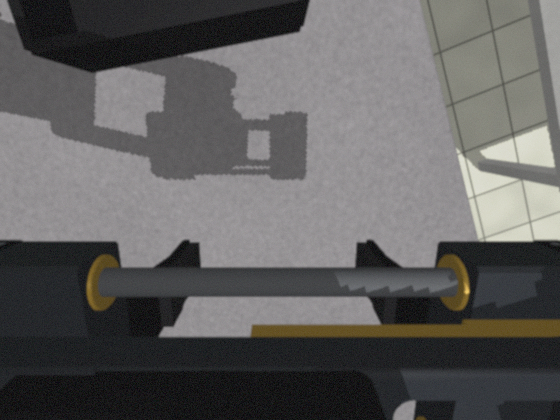

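```bash
cat > h.py <<'E'
import numpy as np, cv2
from scipy.spatial.transform import Rotation as Ro
def cam(d):
    R=Ro.from_rotvec(d["rvec"]).as_matrix(); t=np.asarray(d["tvec"]); return R,t,-R.T@t
def ray(d,uv,z):
    R,t,C=cam(d); uv=np.atleast_2d(np.asarray(uv,float))
    v=np.c_[(uv[:,0]-d["cx"])/d["fx"],(uv[:,1]-d["cy"])/d["fy"],np.ones(len(uv))]@R
    s=(z-C[2])/v[:,2]; return C+v*s[:,None]
def cloud(d):
    R,t,C=cam(d); z=d["z_map"]; h,w=z.shape; u,v=np.meshgrid(np.arange(w),np.arange(h))
    p=np.stack([(u-d["cx"])/d["fx"]*z,(v-d["cy"])/d["fy"]*z,z],-1)
    return (p-t)@R   # R^T (p-t)
def proj(d,P):
    R,t,C=cam(d); p=np.atleast_2d(P)@R.T+t
    return np.c_[p[:,0]/p[:,2]*d["fx"]+d["cx"],p[:,1]/p[:,2]*d["fy"]+d["cy"]]
E
python3 - <<'E'
from h import *
d=dict(np.load("pics/scene0.npz")); f=d["frame"]; print("cam",cam(d)[2])
W=cloud(d)
print("bench z",W[200:210,120:130,2].mean(), "fractions 0:",(d["z_map"]==0).mean())
hsv=cv2.cvtColor(f,cv2.COLOR_RGB2HSV)
m=((hsv[...,2]>165)&(hsv[...,1]<60)).astype(np.uint8)
m=cv2.morphologyEx(m,cv2.MORPH_CLOSE,np.ones((3,3)))
cs,_=cv2.findContours(m,cv2.RETR_EXTERNAL,cv2.CHAIN_APPROX_NONE)
for c in cs:
    if cv2.contourArea(c)<1000: continue
    x,y,w,h=cv2.boundingRect(c)
    p=ray(d,c[:,0,:],0.008)[:,:2]
    r=cv2.minAreaRect((p*1000).astype(np.float32))
    print((x,y,w,h),"rect mm",np.round(r[0],1),np.round(r[1],1),round(r[2],1))
# mat
m=((hsv[...,2]<60)).astype(np.uint8); m[:140]=0;m[200:]=0;m[:,:200]=0;m[:,275:]=0
m=cv2.morphologyEx(m,cv2.MORPH_CLOSE,np.ones((7,7)))
c=max(cv2.findContours(m,0,1)[0],key=cv2.contourArea)
r=cv2.minAreaRect((ray(d,c[:,0,:],.008)[:,:2]*1000).astype(np.float32)); print("mat",r)
# zoom
b=f[95:300,140:405]; cv2.imwrite("pics/zoom0.png",cv2.resize(b[:,:,::-1],None,fx=3,fy=2.9,interpolation=cv2.INTER_CUBIC))
E
```

```text
cam [ 0.89079142 -0.55484223  0.94038386]
bench z -0.00010799694459933648 fractions 0: 0.0038945578231292517
(253, 229, 87, 68) rect mm [ 694. -133.] [169.7 102.1] 4.1
(155, 210, 84, 69) rect mm [ 474.5 -214.2] [101.9 169.8] 86.7
(358, 114, 202, 306) rect mm [1048.9  112.2] [929.2 186.7] 89.9
(256, 108, 72, 45) rect mm [479.2 205.9] [169.2 101.7] 0.4
mat ((434.26263427734375, 2.5148658752441406), (111.38765716552734, 110.0273666381836), 89.74178314208984)
```

View pics/zoom0.png

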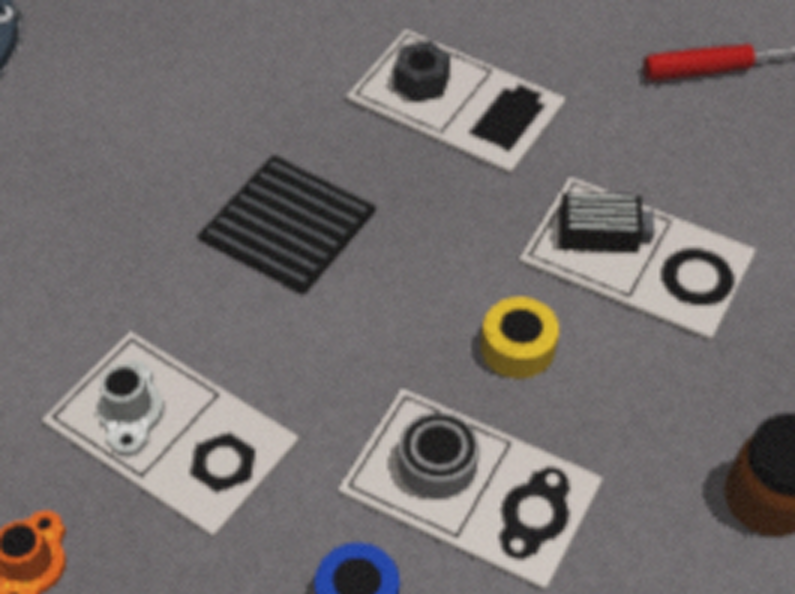

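```bash
python3 - <<'E'
from h import *
d=dict(np.load("pics/scene0.npz")); f=d["frame"]; W=cloud(d)
hsv=cv2.cvtColor(f,cv2.COLOR_RGB2HSV)
# plate 2
m=((hsv[...,2]>165)&(hsv[...,1]<60)).astype(np.uint8); m[:150]=0;m[215:]=0;m[:,:305]=0;m[:,396:]=0
n,l,st,_=cv2.connectedComponentsWithStats(m)
print([s.tolist() for s in st[1:] if s[4]>15])
m[150:183,326:360]=0
m[:, :]=m
ys,xs=np.nonzero(m)
hull=cv2.convexHull(np.c_[xs,ys].astype(np.int32))
r=cv2.minAreaRect((ray(d,hull[:,0,:],.008)[:,:2]*1000).astype(np.float32)); print("P2",r)
# parts: height clusters
Z=W[...,2]
for name,(x0,y0,x1,y1),h in [("nut",(262,100,298,138),.038),("module",(320,150,365,190),.038),("bearing",(265,230,308,275),.042),("outlet",(165,212,200,258),.052),
   ("blue",(240,275,280,318),.034),("yellow",(295,190,332,228),.034),("can",(205,305,250,370),.16),("jar",(375,230,425,285),.06),("orange",(130,265,165,310),.044),("driver",(350,100,425,125),.03)]:
    P=W[y0:y1,x0:x1].reshape(-1,3); P=P[(P[:,2]>-.1)]
    print(name,"zmax pct",np.round(np.percentile(P[:,2],[50,90,97,99]),4),end=" ")
    zt=np.percentile(P[:,2],97)
    T=P[abs(P[:,2]-h)<.006] if name not in("can","jar","driver") else P[P[:,2]>zt-.01]
    if len(T)>5:
        r=cv2.minAreaRect((T[:,:2]*1000).astype(np.float32)); print(len(T),np.round(r[0]),np.round(r[1]),round(r[2],1))
E
```

```text
[[305, 150, 8, 3, 17], [314, 162, 77, 49, 971], [366, 185, 13, 10, 103]]
P2 ((668.0676879882812, 128.87774658203125), (234.7090606689453, 101.95771026611328), 4.093475818634033)
nut zmax pct [0.0078 0.0377 0.04   0.0415] 216 [443. 203.] [46. 53.] 17.5
module zmax pct [0.0078 0.038  0.0397 0.0413] 393 [661. 133.] [65. 44.] 29.5
bearing zmax pct [0.0085 0.0427 0.0442 0.0452] 526 [ 665. -133.] [57. 59.] 32.1
outlet zmax pct [0.0087 0.0487 0.0532 0.0549] 169 [ 439. -217.] [33. 33.] 46.5
blue zmax pct [0.0016 0.0351 0.0367 0.0379] 616 [ 671. -254.] [57. 58.] 32.3
yellow zmax pct [0.0018 0.0349 0.0365 0.0373] 442 [661.  -2.] [57. 58.] 32.9
can zmax pct [0.0392 0.1599 0.1611 0.162 ] 818 [ 785. -446.] [ 55. 299.] 54.4
jar zmax pct [0.0014 0.0793 0.0809 0.0821] 640 [ 903. -271.] [ 60. 565.] 3.6
orange zmax pct [0.0017 0.0427 0.0454 0.047 ] 203 [ 457. -358.] [33. 33.] 77.7
driver zmax pct [0.0005 0.0206 0.0252 0.0272] 291 [741. -60.] [ 167. 1021.] 7.5
```

```bash
python3 - <<'E'
from h import *
d=dict(np.load("pics/scene0.npz")); f=d["frame"]; W=cloud(d)
hsv=cv2.cvtColor(f,cv2.COLOR_RGB2HSV)
m0=((hsv[...,2]>165)&(hsv[...,1]<60)).astype(np.uint8)
n,l,st,_=cv2.connectedComponentsWithStats(m0)
k=l[200,340]; print(st[k]); m=(l==k)
m[150:185,324:362]=0
ys,xs=np.nonzero(m); hull=cv2.convexHull(np.c_[xs,ys].astype(np.int32))
r=cv2.minAreaRect((ray(d,hull[:,0,:],.008)[:,:2]*1000).astype(np.float32)); print("P2",r)
print("can",ray(d,[[228,328]],.16),"jar",ray(d,[[404,250]],.08))
# silhouettes: dark blobs on plates
dk=(hsv[...,2]<90).astype(np.uint8)
for nm,(x0,y0,x1,y1) in dict(P1=(297,118,326,150),P2=(358,174,388,204),P3=(303,250,334,292),P4=(202,242,228,268)).items():
    s=np.zeros_like(dk); s[y0:y1,x0:x1]=dk[y0:y1,x0:x1]
    c=max(cv2.findContours(s,0,1)[0],key=cv2.contourArea)
    r=cv2.minAreaRect((ray(d,c[:,0,:],.008)[:,:2]*1000).astype(np.float32)); print(nm,np.round(r[0],1),np.round(r[1],1),round(r[2],1))
# outlet flange at z~.016 & module block
P=W[212:258,165:200].reshape(-1,3); T=P[(abs(P[:,2]-.016)<.004)]
r=cv2.minAreaRect((T[:,:2]*1000).astype(np.float32)); print("flange",r)
q=W[212:262,160:205]; 
s=get_state=None
E
```

```text
[     0      0    560    420 203727]
P2 ((497.58038330078125, 134.2000732421875), (1908.3265380859375, 1315.009765625), 32.416229248046875)
can [[ 0.69085277 -0.37495126  0.16      ]] jar [[ 0.88695329 -0.02240175  0.08      ]]
P1 [531.4 211.9] [39.8 73.9] 0.4
P2 [752.7 135.5] [54.4 55.7] 26.1
P3 [ 746.8 -128.6] [45.9 74.4] 25.4
P4 [ 526.5 -216.9] [43.9 46.4] 26.9
flange ((431.5021667480469, -212.22061157226562), (64.58743286132812, 89.32392120361328), 8.669295310974121)
```

```bash
python3 - <<'E'
from h import *
import cell; print([k for k in dir(cell) if not k.startswith('_')]); print(getattr(cell,'hold_point_z',None))
d=dict(np.load("pics/scene0.npz")); f=d["frame"]
hsv=cv2.cvtColor(f,cv2.COLOR_RGB2HSV)
m0=((hsv[...,2]>165)&(hsv[...,1]<60)).astype(np.uint8)
n,l,st,_=cv2.connectedComponentsWithStats(m0)
k=l[201,345]; print(st[k]); m=(l==k)
m[150:185,324:362]=0
ys,xs=np.nonzero(m); hull=cv2.convexHull(np.c_[xs,ys].astype(np.int32))
r=cv2.minAreaRect((ray(d,hull[:,0,:],.008)[:,:2]*1000).astype(np.float32)); print("P2",r)
w=dict(np.load("pics/wrist0.npz")); R,t,C=cam(w)
s=cell.get_state(); Rt=Ro.from_euler('xyz',s["tcp_rot"]).as_matrix(); p=s["eef_pos"]
print("cam in tool",(C-p)@Rt, "optical axis in tool",R[2]@Rt,"cam x",R[0]@Rt)
print("tcp px",proj(w,p), "30mm ahead",proj(w,p+Rt[:,2]*.2), s["eef_pos"],s["tcp_rot"])
for i in range(3):
  s=cell.get_state();print(s["eef_pos"],s["tcp_rot"],s["clock"])
E
```

```text
['MotionError', 'get_state', 'hold_point_z', 'sign_off', 'snapshot']
0.0187
[     0      0    560    420 203727]
P2 ((497.58038330078125, 134.2000732421875), (1908.3265380859375, 1315.009765625), 32.416229248046875)
cam in tool [ 0.06903076  0.0009803  -0.1631791 ] optical axis in tool [-2.56858273e-01 -8.35863650e-04  9.66448720e-01] cam x [-5.17454914e-04  9.99999602e-01  7.27354413e-04]
tcp px [[276.06696434 255.653246  ]] 30mm ahead [[276.95826057 189.19339151]] [0.22902168 0.58087953 0.22179275] [-3.13988842e+00 -3.45768819e-04  2.76577557e+00]
[0.22902168 0.58087953 0.22179275] [-3.13988842e+00 -3.45768819e-04  2.76577557e+00] 0.15
[0.22902168 0.58087953 0.22179275] [-3.13988842e+00 -3.45768819e-04  2.76577557e+00] 0.15
[0.22902168 0.58087953 0.22179275] [-3.13988842e+00 -3.45768819e-04  2.76577557e+00] 0.15
```

```bash
python3 - <<'E'
from h import *
d=dict(np.load("pics/scene0.npz")); f=d["frame"]
hsv=cv2.cvtColor(f,cv2.COLOR_RGB2HSV)
m0=((hsv[...,2]>165)&(hsv[...,1]<60)).astype(np.uint8)
n,l,st,_=cv2.connectedComponentsWithStats(m0)
for k in range(1,n):
  if st[k][4]>300: print(k,st[k])
k=[k for k in range(1,n) if abs(st[k][0]-314)<4 and abs(st[k][1]-160)<6][0]; m=(l==k)
m[150:185,324:362]=0
ys,xs=np.nonzero(m); hull=cv2.convexHull(np.c_[xs,ys].astype(np.int32))
r=cv2.minAreaRect((ray(d,hull[:,0,:],.008)[:,:2]*1000).astype(np.float32)); print("P2",r)
E
cat >> h.py <<'E'
def goto(s,xy,zt,yaw=None):
    """print world->tool deltas for pointing-down tool: shift in mm (tool axes now), turn about tool z in rad"""
    p=s["eef_pos"]; R=Ro.from_euler('xyz',s["tcp_rot"]).as_matrix()
    dw=np.array([xy[0],xy[1],zt])-p
    y=s["tcp_rot"][2]
    out="dp_tool mm %s"%np.round(dw@R*1000,1)
    if yaw is not None:
        e=(yaw-y+np.pi)%(2*np.pi)-np.pi
        out+=" | turn_z tool %.3f (yaw now %.2f deg, want %.2f)"%(-e,np.degrees(y),np.degrees(yaw))
    print(out, "| tilt",np.round(Ro.from_matrix(R.T@np.array([[np.cos(y),np.sin(y),0],[np.sin(y),-np.cos(y),0],[0,0,-1]]).T).as_rotvec(),4))
E
python3 - <<'E'
from h import *; from cell import *
goto(get_state(),(.444,.204),.20,np.radians(107.5))
E
```

```text
9 [256 114  72  39 793]
10 [501 114  37  27 531]
12 [536 127  24  25 382]
15 [490 131  41  33 802]
16 [526 145  34  36 777]
17 [478 155  43  36 810]
22 [314 162  77  49 971]
24 [ 515  169   45   39 1028]
25 [ 464  179   46   40 1065]
29 [505 202  42  26 396]
31 [ 450  206   48   44 1214]
34 [ 155  210   84   69 1090]
37 [160 214  51  43 789]
42 [ 490  223   49   47 1337]
49 [ 253  229   87   68 1000]
51 [258 234  50  44 576]
52 [ 435  234   51   48 1389]
54 [ 476  254   52   51 1552]
57 [ 418  267   54   52 1582]
59 [ 461  287   55   57 1794]
60 [ 399  300   58   59 1890]
62 [211 313  31  30 726]
63 [ 444  325   58   60 1938]
64 [ 379  338   61   65 2208]
65 [ 425  364   62   56 2215]
66 [ 358  380   64   40 1590]
P2 ((700.377197265625, 131.1900177001953), (169.92474365234375, 101.95771026611328), 4.093475341796875)
dp_tool mm [-338.3 -271.6   22.1] | turn_z tool 0.890 (yaw now 158.47 deg, want 107.50) | tilt [-0.0017 -0.0003  0.    ]
```

{"api": "drive_tool", "payload": {"series": [{"dp":[-34,-27,2],"angular":[0,0,0],"grip":87},{"dp":[-34,-27,2],"angular":[0,0,0],"grip":87},{"dp":[-34,-27,2],"angular":[0,0,0],"grip":87},{"dp":[-34,-27,2],"angular":[0,0,0],"grip":87},{"dp":[-34,-27,2],"angular":[0,0,0],"grip":87},{"dp":[-34,-27,2],"angular":[0,0,0],"grip":87},{"dp":[-34,-27,2],"angular":[0,0,0],"grip":87},{"dp":[-34,-27,2],"angular":[0,0,0],"grip":87},{"dp":[-34,-27,2],"angular":[0,0,0],"grip":87},{"dp":[-32,-29,2],"angular":[0,0,0],"grip":87},{"dp":[0,0,0],"angular":[0,0,0.148],"grip":87},{"dp":[0,0,0],"angular":[0,0,0.148],"grip":87},{"dp":[0,0,0],"angular":[0,0,0.148],"grip":87},{"dp":[0,0,0],"angular":[0,0,0.148],"grip":87},{"dp":[0,0,0],"angular":[0,0,0.149],"grip":87},{"dp":[0,0,0],"angular":[0,0,0.149],"grip":87},{"dp":[0,0,0],"angular":[0,0,0],"grip":87}], "squeeze": 20}}

```text
clock: 1.85
eef_pos: [0.4438, 0.2042, 0.2024]
tcp_rot: [-3.141, -0.0, 1.876]
contact_force: [0.7, -0.2, 0.4]
opening: 1.0
```

```bash
cat > snap.py <<'E'
import sys
from h import *; from cell import *
n=sys.argv[1]; c=sys.argv[2] if len(sys.argv)>2 else "wrist"
d=snapshot(c); s=get_state(); cv2.imwrite(f"pics/{n}.png",d["frame"][:,:,::-1]); np.savez(f"pics/{n}.npz",**d)
print(s["clock"],s["eef_pos"],np.degrees(s["tcp_rot"]),s["contact_force"],s["opening"]*87)
E
python3 snap.py w1
```

```text
1.9 [0.44375558 0.20427487 0.20242715] [-1.79975946e+02 -1.33750999e-03  1.07649306e+02] [ 0.08527968 -0.51225451  0.16627459] 87.4925781814171
```

View pics/w1.png

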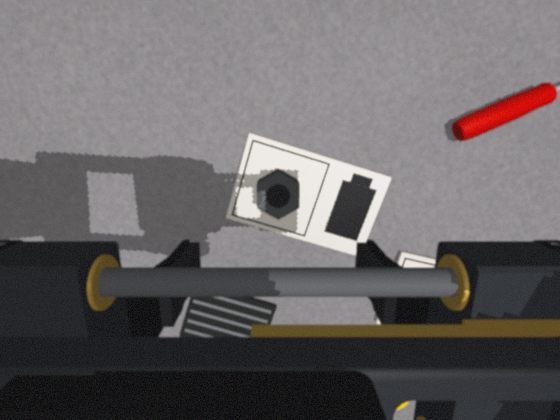

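The wrist view shows the nut at (278,194) with flats roughly left and right, on the plate with the module silhouette at (350,207). Next I'll measure the nut and the plate from here.

```bash
cat >> h.py <<'E'
def top(d,box,h,tol=.004,show=True):
    """points of depth map within pixel box and near height h -> centre/rect"""
    x0,y0,x1,y1=box; P=cloud(d)[y0:y1,x0:x1].reshape(-1,3)
    T=P[abs(P[:,2]-h)<tol]; r=cv2.minAreaRect((T[:,:2]*1000).astype(np.float32))
    print("n",len(T),"rect",np.round(r[0],1),np.round(r[1],1),round(r[2],1),"z",np.round(np.median(T[:,2]),4)); return T
def darkrect(d,box,h,thr,dark=True,inv=False):
    x0,y0,x1,y1=box; g=cv2.cvtColor(d["frame"],cv2.COLOR_RGB2GRAY); m=np.zeros(g.shape,np.uint8)
    m[y0:y1,x0:x1]=(g[y0:y1,x0:x1]<thr) if dark else (g[y0:y1,x0:x1]>thr)
    c=max(cv2.findContours(m,0,1)[0],key=cv2.contourArea)
    p=(ray(d,c[:,0,:],h)[:,:2]*1000).astype(np.float32); r=cv2.minAreaRect(p)
    print("px",cv2.boundingRect(c),"rect",np.round(r[0],1),np.round(r[1],1),round(r[2],1)); return c,p
E
python3 - <<'E'
from h import *
d=dict(np.load("pics/w1.npz"))
T=top(d,(245,160,310,228),.038)
g=cv2.cvtColor(d["frame"],cv2.COLOR_RGB2GRAY); print(g[194,255:302:3],g[160:230:4,262])
darkrect(d,(245,160,310,228),.034,75)
darkrect(d,(320,168,378,248),.008,90)
E
```

```text
n 1597 rect [444.9 205.8] [45.8 52.4] 19.3 z 0.0392
[146  95  96  91  35  33  39  35  28  24  28  30  62  57  57 222] [234 234 232 153 136  50  56  59 107  96 107 114  97 147 148 149 112 125]
px (258, 170, 40, 48) rect [445.8 207.8] [45.2 47.7] 44.9
px (326, 175, 49, 65) rect [533.5 212.8] [39.5 74.5] 0.8
```

```bash
python3 - <<'E'
from h import *; from cell import *
goto(get_state(),(.4445,.2055),.012,np.radians(109.3))
E
```

```text
dp_tool mm [  0.9   1.2 190.4] | turn_z tool -0.029 (yaw now 107.65 deg, want 109.30) | tilt [-0.0004 -0.      0.    ]
```

{"api": "drive_tool", "payload": {"series": [{"dp":[1,1,40],"angular":[0,0,-0.029],"grip":87},{"dp":[0,0,40],"angular":[0,0,0],"grip":87},{"dp":[0,0,40],"angular":[0,0,0],"grip":87},{"dp":[0,0,30],"angular":[0,0,0],"grip":87},{"dp":[0,0,20],"angular":[0,0,0],"grip":87},{"dp":[0,0,12],"angular":[0,0,0],"grip":87},{"dp":[0,0,7],"angular":[0,0,0],"grip":87},{"dp":[0,0,0],"angular":[0,0,0],"grip":70}], "squeeze": 30}}

```text
clock: 2.7
eef_pos: [0.4446, 0.2056, 0.0132]
tcp_rot: [-3.141, -0.0, 1.906]
contact_force: [0.4, -1.0, 0.4]
opening: 0.968
```

{"api": "drive_tool", "payload": {"series": [{"dp":[0,0,1],"angular":[0,0,0],"grip":40},{"dp":[0,0,0],"angular":[0,0,0],"grip":40},{"dp":[0,0,0],"angular":[0,0,0],"grip":40},{"dp":[0,0,0],"angular":[0,0,0],"grip":40},{"dp":[0,0,0],"angular":[0,0,0],"grip":40},{"dp":[0,0,0],"angular":[0,0,0],"grip":40},{"dp":[0,0,0],"angular":[0,0,0],"grip":40},{"dp":[0,0,0],"angular":[0,0,0],"grip":40}]}}

```text
clock: 3.5
eef_pos: [0.4445, 0.2055, 0.0129]
tcp_rot: [-3.142, 0.0, 1.905]
contact_force: [-0.5, -1.2, 6.0]
opening: 0.527
```

```bash
python3 snap.py w2; python3 - <<'E'
from h import *; from cell import *
goto(get_state(),(.4345,.0025),.132,None)
E
```

```text
3.55 [0.44447659 0.20552612 0.01288017] [-1.79995808e+02  1.36297936e-03  1.09142015e+02] [-0.90588768 -0.3571329   6.13111654] 46.163206114090954
dp_tool mm [-188.5  -76.  -119.1] | tilt [-0.0001  0.     -0.    ]
```

View pics/w2.png

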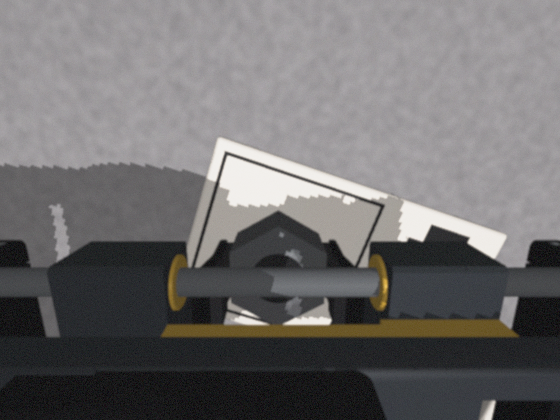

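The pads are on the nut's flats at (278,260), opening 46.2 mm, which matches 46 mm across flats. I'll carry it to the mat.

{"api": "drive_tool", "payload": {"series": [{"dp":[0,0,-20],"angular":[0,0,0],"grip":40},{"dp":[0,0,-40],"angular":[0,0,0],"grip":40},{"dp":[0,0,-40],"angular":[0,0,0],"grip":40},{"dp":[0,0,-10],"angular":[0,0,0],"grip":40},{"dp":[-20,-8,0],"angular":[0,0,0],"grip":40},{"dp":[-38,-15,0],"angular":[0,0,0],"grip":40},{"dp":[-38,-15,0],"angular":[0,0,0],"grip":40},{"dp":[-38,-15,0],"angular":[0,0,0],"grip":40},{"dp":[-35,-15,0],"angular":[0,0,0],"grip":40},{"dp":[-20,-8,0],"angular":[0,0,0],"grip":40},{"dp":[0,0,20],"angular":[0,0,0],"grip":40},{"dp":[0,0,30],"angular":[0,0,0],"grip":40},{"dp":[0,0,30],"angular":[0,0,0],"grip":40},{"dp":[0,0,12],"angular":[0,0,0],"grip":40},{"dp":[0,0,0],"angular":[0,0,0],"grip":40}]}}

```text
clock: 5.05
eef_pos: [0.4329, 0.0024, 0.0282]
tcp_rot: [-3.137, -0.003, 1.904]
contact_force: [0.3, 0.1, -1.9]
opening: 0.525
```

```bash
python3 snap.py s1 side; python3 - <<'E'
from h import *; from cell import *
goto(get_state(),(.4345,.0025),.0134,None)
E
```

```text
5.1 [0.43364697 0.00229232 0.02920232] [-1.79828164e+02 -1.13793088e-01  1.09127619e+02] [ 0.22049575 -0.04233907 -2.51322035] 45.83929895204594
dp_tool mm [-0.1  0.9 15.8] | tilt [-0.003 -0.002  0.   ]
```

View pics/s1.png

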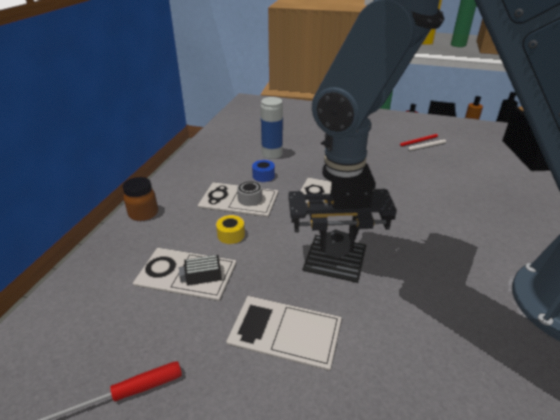

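The nut hangs over the mat at (335,245) and the first plate at (285,330) is clear. I'll lower the last bit, release and look at the result.

{"api": "drive_tool", "payload": {"series": [{"dp":[0,1,7],"angular":[0,0,0],"grip":40},{"dp":[0,0,5],"angular":[0,0,0],"grip":40},{"dp":[0,0,3],"angular":[0,0,0],"grip":40},{"dp":[0,0,0],"angular":[0,0,0],"grip":40},{"dp":[0,0,0],"angular":[0,0,0],"grip":40}]}}

```text
clock: 5.6
eef_pos: [0.4358, 0.0024, 0.0157]
tcp_rot: [3.141, 0.0, 1.905]
contact_force: [-0.4, 0.0, -1.9]
opening: 0.529
```

{"api": "drive_tool", "payload": {"series": [{"dp":[0,0,1.5],"angular":[0,0,0],"grip":40},{"dp":[0,0,1],"angular":[0,0,0],"grip":40},{"dp":[0,0,0],"angular":[0,0,0],"grip":40}]}}

```text
clock: 5.9
eef_pos: [0.4357, 0.0024, 0.013]
tcp_rot: [-3.142, 0.0, 1.905]
contact_force: [0.5, -0.5, -2.5]
opening: 0.528
```

{"api": "drive_tool", "payload": {"series": [{"dp":[0,0,0.7],"angular":[0,0,0],"grip":40},{"dp":[0,0,0],"angular":[0,0,0],"grip":40}]}}

```text
clock: 6.1
eef_pos: [0.4357, 0.0024, 0.0129]
tcp_rot: [3.141, 0.0, 1.905]
contact_force: [-0.5, 0.0, 4.4]
opening: 0.528
```

{"api": "drive_tool", "payload": {"series": [{"dp":[0,0,0],"angular":[0,0,0],"grip":87},{"dp":[0,0,0],"angular":[0,0,0],"grip":87},{"dp":[0,0,0],"angular":[0,0,0],"grip":87},{"dp":[0,0,0],"angular":[0,0,0],"grip":87},{"dp":[0,0,-10],"angular":[0,0,0],"grip":87},{"dp":[0,0,-20],"angular":[0,0,0],"grip":87},{"dp":[0,0,-40],"angular":[0,0,0],"grip":87},{"dp":[0,0,-40],"angular":[0,0,0],"grip":87},{"dp":[0,0,-40],"angular":[0,0,0],"grip":87},{"dp":[0,0,-40],"angular":[0,0,0],"grip":87},{"dp":[0,0,0],"angular":[0,0,0],"grip":87}]}}

```text
clock: 7.2
eef_pos: [0.4389, 0.0018, 0.2076]
tcp_rot: [3.131, 0.007, 1.905]
contact_force: [0.1, 0.2, -0.2]
opening: 0.997
```

```bash
python3 snap.py w3; python3 - <<'E'
from h import *; from cell import *
d=dict(np.load("pics/w3.npz"))
top(d,(200,150,350,240),.038)
goto(get_state(),(.661,.133),.20,np.radians(29.5))
E
```

```text
7.25 [0.437269   0.00210031 0.20528474] [179.64274365   0.2399768  109.15152993] [ 0.35024776 -0.05110336 -0.81216543] 86.65185589804133
n 1547 rect [436.6   3.1] [45.5 52.3] 19.5 z 0.0392
dp_tool mm [ 50.3 254.3   6.7] | turn_z tool 1.390 (yaw now 109.15 deg, want 29.50) | tilt [0.0062 0.0042 0.    ]
```

View pics/w3.png

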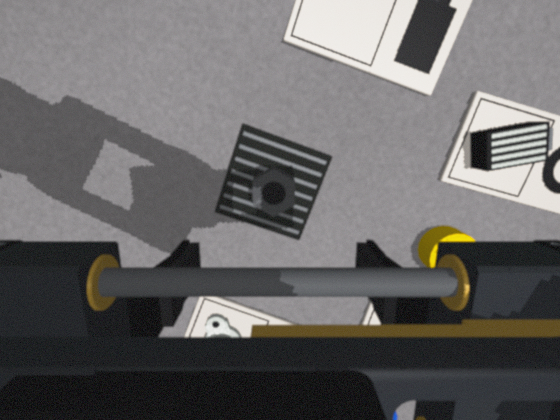

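The nut stands flat on the mat at pixel (275,190), and the module is at (510,145). Now to the module.

{"api": "drive_tool", "payload": {"series": [{"dp":[4,18,1],"angular":[0,0,0],"grip":87},{"dp":[8,39,1],"angular":[0,0,0],"grip":87},{"dp":[8,40,1],"angular":[0,0,0],"grip":87},{"dp":[8,40,1],"angular":[0,0,0],"grip":87},{"dp":[8,40,1],"angular":[0,0,0],"grip":87},{"dp":[8,40,1],"angular":[0,0,0],"grip":87},{"dp":[6,37,0],"angular":[0,0,0],"grip":87},{"dp":[0,0,0],"angular":[0,0,0.139],"grip":87},{"dp":[0,0,0],"angular":[0,0,0.139],"grip":87},{"dp":[0,0,0],"angular":[0,0,0.139],"grip":87},{"dp":[0,0,0],"angular":[0,0,0.139],"grip":87},{"dp":[0,0,0],"angular":[0,0,0.139],"grip":87},{"dp":[0,0,0],"angular":[0,0,0.139],"grip":87},{"dp":[0,0,0],"angular":[0,0,0.139],"grip":87},{"dp":[0,0,0],"angular":[0,0,0.139],"grip":87},{"dp":[0,0,0],"angular":[0,0,0.139],"grip":87},{"dp":[0,0,0],"angular":[0,0,0.139],"grip":87},{"dp":[0,0,0],"angular":[0,0,0],"grip":87}]}}

```text
clock: 9.05
eef_pos: [0.6579, 0.1328, 0.1942]
tcp_rot: [-3.14, 0.004, 0.515]
contact_force: [-0.1, -0.5, -0.5]
opening: 1.002
```

```bash
python3 snap.py w4; python3 - <<'E'
from h import *; from cell import *
d=dict(np.load("pics/w4.npz"))
T=top(d,(210,110,350,240),.038)
m=T.mean(0);print(m)
E
```

```text
9.1 [0.65805504 0.13282471 0.19443836] [-179.90216566    0.18936668   29.65415968] [-0.66240027  0.41721454 -0.32939551] 86.84822260346697
n 2482 rect [663.9 134.1] [65.9 42.1] 29.4 z 0.0394
[0.66483338 0.1345949  0.03932165]
```

View pics/w4.png

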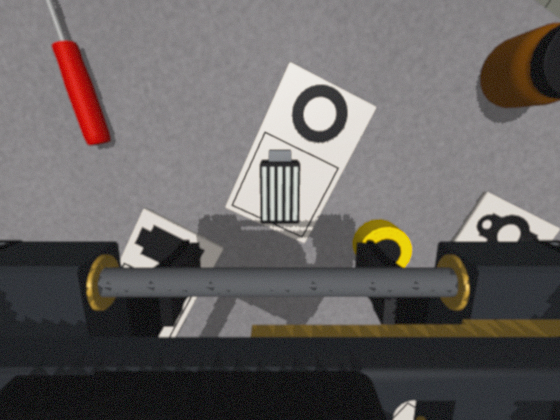

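Module block at (279,190), stub up toward tool +x. The block is 65.9 x 42.1 mm, which is consistent. I'll descend and grip.

```bash
python3 - <<'E'
from h import *; from cell import *
d=dict(np.load("pics/w4.npz"))
darkrect(d,(288,80,352,145),.008,100)
goto(get_state(),(.663,.1335),.0125,np.radians(29.4))
E
```

```text
px (293, 85, 54, 57) rect [755.1 136.2] [57.3 56.9] 30.2
dp_tool mm [  5.2   2.2 181.9] | turn_z tool 0.004 (yaw now 29.65 deg, want 29.40) | tilt [-0.0017  0.0033 -0.    ]
```

{"api": "drive_tool", "payload": {"series": [{"dp":[5,2,40],"angular":[-0.002,0.003,0.004],"grip":87},{"dp":[0,0,40],"angular":[0,0,0],"grip":87},{"dp":[0,0,40],"angular":[0,0,0],"grip":87},{"dp":[0,0,30],"angular":[0,0,0],"grip":87},{"dp":[0,0,18],"angular":[0,0,0],"grip":87},{"dp":[0,0,8],"angular":[0,0,0],"grip":87},{"dp":[0,0,3],"angular":[0,0,0],"grip":87},{"dp":[0,0,0],"angular":[0,0,0],"grip":75}]}}

```text
clock: 9.9
eef_pos: [0.6654, 0.1336, 0.0176]
tcp_rot: [3.139, -0.003, 0.512]
contact_force: [0.1, 0.3, 0.7]
opening: 0.965
```

{"api": "drive_tool", "payload": {"series": [{"dp":[0,0,3],"angular":[0,0,0],"grip":70},{"dp":[0,0,0],"angular":[0,0,0],"grip":70}]}}

```text
clock: 10.1
eef_pos: [0.6657, 0.1337, 0.0153]
tcp_rot: [3.139, -0.005, 0.511]
contact_force: [-0.5, 0.4, 0.0]
opening: 0.839
```

```bash
python3 - <<'E'
from h import *; from cell import *
goto(get_state(),(.663,.1335),.0125,np.radians(29.4))
E
```

```text
dp_tool mm [-2.5 -1.2  2.8] | turn_z tool -0.002 (yaw now 29.29 deg, want 29.40) | tilt [ 0.0028 -0.0045 -0.    ]
```

{"api": "drive_tool", "payload": {"series": [{"dp":[-2,-1,2.5],"angular":[0.003,-0.004,0],"grip":70},{"dp":[0,0,0],"angular":[0,0,0],"grip":36},{"dp":[0,0,0],"angular":[0,0,0],"grip":36},{"dp":[0,0,0],"angular":[0,0,0],"grip":36},{"dp":[0,0,0],"angular":[0,0,0],"grip":36},{"dp":[0,0,0],"angular":[0,0,0],"grip":36},{"dp":[0,0,0],"angular":[0,0,0],"grip":36},{"dp":[0,0,0],"angular":[0,0,0],"grip":36}]}}

```text
clock: 10.9
eef_pos: [0.6629, 0.1335, 0.0119]
tcp_rot: [-3.141, 0.001, 0.511]
contact_force: [0.1, -0.1, -0.4]
opening: 0.48
```

```bash
python3 snap.py w5; python3 - <<'E'
from h import *; from cell import *
s=get_state(); print(s["tcp_rot"])
goto(s,(.4455,.2060),.130,np.radians(90.6))
E
```

```text
10.95 [0.66294867 0.13350665 0.01190204] [-1.79945838e+02  5.04579396e-02  2.92686686e+01] [-0.13991125  0.77761263  0.91148017] 41.741960451758764
[-3.14064734e+00  8.80657180e-04  5.10834635e-01]
dp_tool mm [-154.4 -169.7 -117.8] | turn_z tool -1.070 (yaw now 29.27 deg, want 90.60) | tilt [-0.0009  0.0009 -0.    ]
```

View pics/w5.png

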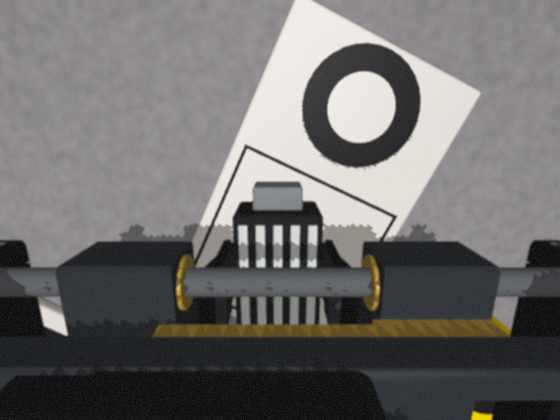

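Gripped at 41.7 mm across y; the stub at (278,195) is free. Carrying it to the module plate.

{"api": "drive_tool", "payload": {"series": [{"dp":[0,0,-15],"angular":[0,0,0],"grip":36},{"dp":[0,0,-35],"angular":[0,0,0],"grip":36},{"dp":[0,0,-35],"angular":[0,0,0],"grip":36},{"dp":[0,0,-15],"angular":[0,0,0],"grip":36},{"dp":[-10,-11,0],"angular":[0,0,0],"grip":36},{"dp":[-22,-24,0],"angular":[0,0,0],"grip":36},{"dp":[-26,-29,0],"angular":[0,0,0],"grip":36},{"dp":[-26,-29,0],"angular":[0,0,0],"grip":36},{"dp":[-26,-29,0],"angular":[0,0,0],"grip":36},{"dp":[-22,-24,0],"angular":[0,0,0],"grip":36},{"dp":[-22,-24,0],"angular":[0,0,0],"grip":36},{"dp":[0,0,0],"angular":[0,0,-0.134],"grip":36},{"dp":[0,0,0],"angular":[0,0,-0.134],"grip":36},{"dp":[0,0,0],"angular":[0,0,-0.134],"grip":36},{"dp":[0,0,0],"angular":[0,0,-0.134],"grip":36},{"dp":[0,0,0],"angular":[0,0,-0.134],"grip":36},{"dp":[0,0,0],"angular":[0,0,-0.134],"grip":36},{"dp":[0,0,0],"angular":[0,0,-0.134],"grip":36},{"dp":[0,0,0],"angular":[0,0,-0.132],"grip":36},{"dp":[0,0,0],"angular":[0,0,0],"grip":36}]}}

```text
clock: 12.95
eef_pos: [0.4453, 0.2064, 0.1122]
tcp_rot: [-3.14, -0.0, 1.581]
contact_force: [-0.9, -0.5, -2.3]
opening: 0.481
```

```bash
python3 snap.py w6; python3 - <<'E'
from h import *; from cell import *
goto(get_state(),(.4455,.2060),.020,np.radians(90.6))
E
```

```text
13.0 [0.44538583 0.2064491  0.11220287] [-1.79910946e+02 -2.06394257e-02  9.04229373e+01] [-0.16832632 -1.02817308 -1.73558674] 41.726946820394375
dp_tool mm [-0.5  0.3 92.2] | turn_z tool -0.003 (yaw now 90.42 deg, want 90.60) | tilt [-0.0016 -0.0004  0.    ]
```

View pics/w6.png

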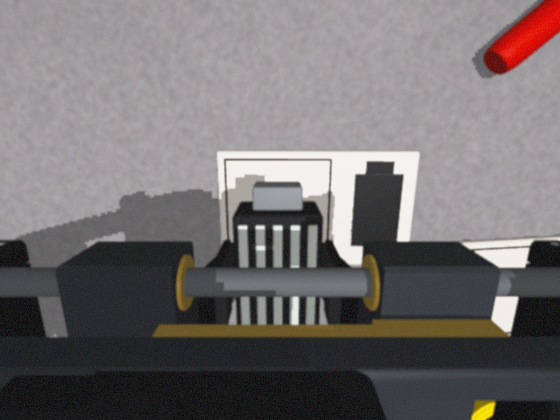

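Stub points the same way as the silhouette's at (378,168), and the edges are parallel to the square. Lowering.

{"api": "drive_tool", "payload": {"series": [{"dp":[0,0,30],"angular":[0,0,0],"grip":36},{"dp":[0,0,35],"angular":[0,0,0],"grip":36},{"dp":[0,0,20],"angular":[0,0,0],"grip":36},{"dp":[0,0,8],"angular":[0,0,0],"grip":36},{"dp":[0,0,3],"angular":[0,0,0],"grip":36},{"dp":[0,0,1.5],"angular":[0,0,0],"grip":36},{"dp":[0,0,1],"angular":[0,0,0],"grip":36},{"dp":[0,0,0],"angular":[0,0,0],"grip":36}]}}

```text
clock: 13.8
eef_pos: [0.446, 0.2067, 0.0144]
tcp_rot: [3.141, -0.001, 1.581]
contact_force: [-0.5, 0.7, -1.3]
opening: 0.477
```

{"api": "drive_tool", "payload": {"series": [{"dp":[-0.5,0,1],"angular":[0,0,0],"grip":36},{"dp":[0,0,0.7],"angular":[0,0,0],"grip":36},{"dp":[0,0,0],"angular":[0,0,0],"grip":36}]}}

```text
clock: 14.1
eef_pos: [0.4455, 0.206, 0.0122]
tcp_rot: [-3.141, -0.0, 1.581]
contact_force: [-0.5, -0.1, -2.1]
opening: 0.48
```

{"api": "drive_tool", "payload": {"series": [{"dp":[0,0,0.6],"angular":[0,0,0],"grip":36},{"dp":[0,0,0],"angular":[0,0,0],"grip":36}]}}

```text
clock: 14.3
eef_pos: [0.4455, 0.2061, 0.0118]
tcp_rot: [-3.141, -0.0, 1.581]
contact_force: [-1.5, 0.2, 4.4]
opening: 0.478
```

Contact at z = 11.8 mm, as expected. I'll release and go up.

{"api": "drive_tool", "payload": {"series": [{"dp":[0,0,0],"angular":[0,0,0],"grip":87},{"dp":[0,0,0],"angular":[0,0,0],"grip":87},{"dp":[0,0,0],"angular":[0,0,0],"grip":87},{"dp":[0,0,0],"angular":[0,0,0],"grip":87},{"dp":[0,0,-10],"angular":[0,0,0],"grip":87},{"dp":[0,0,-20],"angular":[0,0,0],"grip":87},{"dp":[0,0,-40],"angular":[0,0,0],"grip":87},{"dp":[0,0,-40],"angular":[0,0,0],"grip":87},{"dp":[0,0,-40],"angular":[0,0,0],"grip":87},{"dp":[0,0,-30],"angular":[0,0,0],"grip":87},{"dp":[0,0,-10],"angular":[0,0,0],"grip":87},{"dp":[0,0,0],"angular":[0,0,0],"grip":87}]}}

```text
clock: 15.5
eef_pos: [0.4464, 0.2061, 0.203]
tcp_rot: [3.139, -0.001, 1.581]
contact_force: [0.0, 0.7, 0.3]
opening: 0.997
```

```bash
python3 snap.py w7; python3 - <<'E'
from h import *; from cell import *
d=dict(np.load("pics/w7.npz"))
T=top(d,(230,150,325,240),.038)
goto(get_state(),(.663,-.1335),.20,np.radians(90))
E
```

```text
15.55 [0.44534708 0.20586827 0.20141563] [-1.79940915e+02 -2.58995821e-02  9.05738931e+01] [ 0.04065029 -0.8406074  -0.55866705] 87.06449833503835
n 2311 rect [446.6 206.6] [41.8 65.1] 0.2 z 0.0394
dp_tool mm [-341.5  214.2    1. ] | turn_z tool 0.010 (yaw now 90.57 deg, want 90.00) | tilt [-0.001  -0.0005  0.    ]
```

View pics/w7.png

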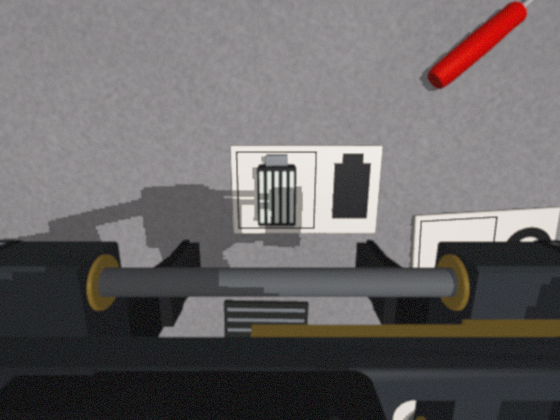

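The module sits at (446.6, 206.6), within about 1 mm of the square's middle as seen from the wrist, pixel (277,195). Next the bearing: grey at scene (286,250), not yellow (313,211) or blue (259,297).

{"api": "drive_tool", "payload": {"series": [{"dp":[-17,11,0],"angular":[0,0,0],"grip":87},{"dp":[-34,21,0],"angular":[0,0,0],"grip":87},{"dp":[-34,21,0],"angular":[0,0,0],"grip":87},{"dp":[-34,21,0],"angular":[0,0,0],"grip":87},{"dp":[-34,21,0],"angular":[0,0,0],"grip":87},{"dp":[-34,21,0],"angular":[0,0,0],"grip":87},{"dp":[-34,22,0],"angular":[0,0,0],"grip":87},{"dp":[-34,22,0],"angular":[0,0,0],"grip":87},{"dp":[-34,22,0],"angular":[0,0,0],"grip":87},{"dp":[-34,21,0],"angular":[0,0,0],"grip":87},{"dp":[-18,11,0],"angular":[0,0,0.01],"grip":87},{"dp":[0,0,0],"angular":[0,0,0],"grip":87},{"dp":[0,0,0],"angular":[0,0,0],"grip":87}]}}

```text
clock: 16.85
eef_pos: [0.6614, -0.1323, 0.198]
tcp_rot: [-3.135, -0.003, 1.57]
contact_force: [-0.6, 0.4, -0.4]
opening: 1.002
```

```bash
python3 snap.py w8; python3 - <<'E'
from h import *; from cell import *
d=dict(np.load("pics/w8.npz"))
T=top(d,(225,140,330,240),.042)
c,r=cv2.minEnclosingCircle((T[:,:2]*1000).astype(np.float32)); print(c,r)
goto(get_state(),(.663,-.1335),.013,np.radians(90))
E
```

```text
16.9 [ 0.66131776 -0.13160445  0.19860665] [-1.79645130e+02 -1.56368267e-01  9.00175346e+01] [-0.09427278 -0.26478078 -0.9756002 ] 86.9149040354648
n 2463 rect [ 666.8 -131.7] [58.6 57.8] 89.2 z 0.0436
(666.6524658203125, -131.98886108398438) 29.828413009643555
dp_tool mm [ -2.4   2.8 185.6] | turn_z tool 0.000 (yaw now 90.02 deg, want 90.00) | tilt [-0.0062 -0.0027  0.    ]
```

View pics/w8.png

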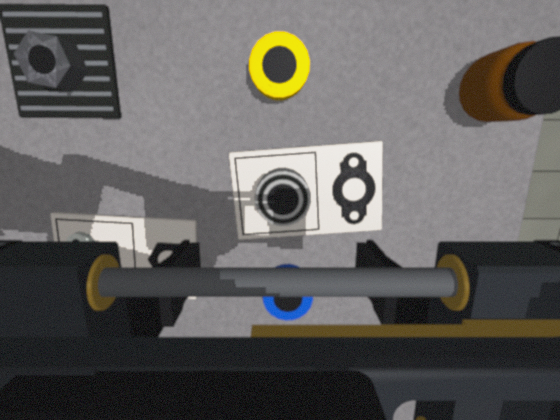

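Grey bearing at (283,198), diameter 59.7 mm in depth, on the plate with the outlet silhouette. The yellow ring at (279,64) and the blue one at (287,292) are left alone.

```bash
python3 - <<'E'
from h import *
d=dict(np.load("pics/w8.npz"))
darkrect(d,(325,146,380,230),.008,100)
E
```

```text
px (333, 153, 42, 71) rect [ 748.6 -128.4] [77.2 47.3] 73.2
```

{"api": "drive_tool", "payload": {"series": [{"dp":[-1,4.5,40],"angular":[0,0,0],"grip":87},{"dp":[0,0,40],"angular":[0,0,0],"grip":87},{"dp":[0,0,40],"angular":[0,0,0],"grip":87},{"dp":[0,0,30],"angular":[0,0,0],"grip":87},{"dp":[0,0,18],"angular":[0,0,0],"grip":87},{"dp":[0,0,9],"angular":[0,0,0],"grip":87},{"dp":[0,0,6],"angular":[0,0,0],"grip":87},{"dp":[0,0,0],"angular":[0,0,0],"grip":80},{"dp":[0,0,0],"angular":[0,0,0],"grip":75}]}}

```text
clock: 17.8
eef_pos: [0.6681, -0.1338, 0.0191]
tcp_rot: [3.141, 0.0, 1.571]
contact_force: [0.1, -0.0, 0.3]
opening: 0.907
```

```bash
python3 - <<'E'
from h import *; from cell import *
s=get_state(); print(s["eef_pos"])
goto(s,(.6658,-.1324),.013,np.radians(90))
E
```

```text
[ 0.66808485 -0.13377769  0.01912931]
dp_tool mm [ 1.4 -2.3  6.1] | turn_z tool 0.000 (yaw now 90.02 deg, want 90.00) | tilt [0.0005 0.0003 0.    ]
```

{"api": "drive_tool", "payload": {"series": [{"dp":[1.4,-2.3,2],"angular":[0,0,0],"grip":78},{"dp":[0,0,4],"angular":[0,0,0],"grip":78},{"dp":[0,0,0],"angular":[0,0,0],"grip":54},{"dp":[0,0,0],"angular":[0,0,0],"grip":54},{"dp":[0,0,0],"angular":[0,0,0],"grip":54},{"dp":[0,0,0],"angular":[0,0,0],"grip":54},{"dp":[0,0,0],"angular":[0,0,0],"grip":54},{"dp":[0,0,0],"angular":[0,0,0],"grip":54}]}}

```text
clock: 18.6
eef_pos: [0.6653, -0.1326, 0.012]
tcp_rot: [-3.141, -0.0, 1.571]
contact_force: [0.2, -0.3, 0.3]
opening: 0.69
```

```bash
python3 snap.py w9; python3 - <<'E'
from h import *; from cell import *
s=get_state()
goto(s,(.6674,.1294),.130,np.radians(90))
E
```

```text
18.65 [ 0.66529725 -0.13255661  0.01203836] [-1.79953062e+02 -7.71842730e-03  8.99988332e+01] [ 0.13323903 -0.05187793  0.57573516] 59.60124098783313
dp_tool mm [ 262.     2.  -117.9] | turn_z tool -0.000 (yaw now 90.00 deg, want 90.00) | tilt [-0.0008 -0.0001  0.    ]
```

View pics/w9.png

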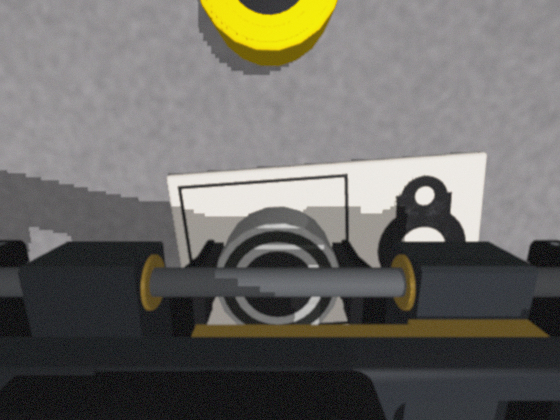

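Bearing gripped at 59.6 mm, seen at (278,270). Carrying it over the yellow ring to the ring-silhouette plate.

{"api": "drive_tool", "payload": {"series": [{"dp":[0,0,-15],"angular":[0,0,0],"grip":54},{"dp":[0,0,-35],"angular":[0,0,0],"grip":54},{"dp":[0,0,-35],"angular":[0,0,0],"grip":54},{"dp":[0,0,-20],"angular":[0,0,0],"grip":54},{"dp":[18,0,0],"angular":[0,0,0],"grip":54},{"dp":[35,0,0],"angular":[0,0,0],"grip":54},{"dp":[35,1,0],"angular":[0,0,0],"grip":54},{"dp":[35,1,0],"angular":[0,0,0],"grip":54},{"dp":[35,0,0],"angular":[0,0,0],"grip":54},{"dp":[35,0,0],"angular":[0,0,0],"grip":54},{"dp":[35,0,0],"angular":[0,0,0],"grip":54},{"dp":[22,0,0],"angular":[0,0,0],"grip":54},{"dp":[12,0,0],"angular":[0,0,0],"grip":54},{"dp":[0,0,0],"angular":[0,0,0],"grip":54},{"dp":[0,0,0],"angular":[0,0,0],"grip":54}]}}

```text
clock: 20.15
eef_pos: [0.6665, 0.1291, 0.1164]
tcp_rot: [-3.139, 0.0, 1.571]
contact_force: [1.1, 0.1, -4.3]
opening: 0.686
```

```bash
python3 snap.py w10; python3 - <<'E'
from h import *; from cell import *
s=get_state(); print(s["eef_pos"])
goto(s,(.6674,.1292),.020,np.radians(90))
E
```

```text
20.2 [0.66686846 0.12841348 0.11661332] [-1.79864428e+02  2.05796480e-02  8.99601952e+01] [-0.36000601 -0.83908824 -3.64983054] 59.84926520112387
[0.66686846 0.12841348 0.11661332]
dp_tool mm [ 0.8  0.8 96.6] | turn_z tool -0.001 (yaw now 89.96 deg, want 90.00) | tilt [-0.0024  0.0004 -0.    ]
```

View pics/w10.png

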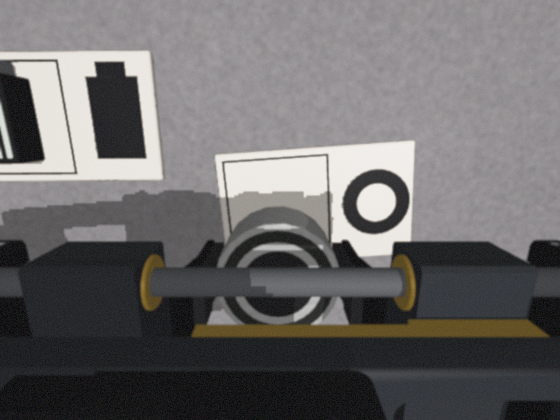

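The bearing at (278,270) hangs over the square beside the ring silhouette (376,200). Lowering.

{"api": "drive_tool", "payload": {"series": [{"dp":[0.8,0.8,30],"angular":[0,0,0],"grip":54},{"dp":[0,0,35],"angular":[0,0,0],"grip":54},{"dp":[0,0,20],"angular":[0,0,0],"grip":54},{"dp":[0,0,9],"angular":[0,0,0],"grip":54},{"dp":[0,0,3],"angular":[0,0,0],"grip":54},{"dp":[0,0,0],"angular":[0,0,0],"grip":54},{"dp":[0,0,0],"angular":[0,0,0],"grip":54}]}}

```text
clock: 20.9
eef_pos: [0.6692, 0.13, 0.0215]
tcp_rot: [3.14, -0.0, 1.57]
contact_force: [0.4, 0.3, -2.9]
opening: 0.69
```

```bash
python3 - <<'E'
from h import *; from cell import *
s=get_state(); print(s["eef_pos"])
goto(s,(.6674,.1292),.012,np.radians(90))
d=dict(np.load("pics/w10.npz"))
darkrect(d,(336,162,412,240),.008,100)
E
```

```text
[0.66922281 0.1300311  0.02154686]
dp_tool mm [-0.8 -1.8  9.5] | turn_z tool -0.001 (yaw now 89.97 deg, want 90.00) | tilt [ 0.0016 -0.0004 -0.    ]
px (343, 170, 66, 64) rect [755.  136.3] [57.3 58.1] 47.6
```

{"api": "drive_tool", "payload": {"series": [{"dp":[-0.8,-1.5,4],"angular":[0,0,0],"grip":54},{"dp":[0,0,2.5],"angular":[0,0,0],"grip":54},{"dp":[0,0,1],"angular":[0,0,0],"grip":54},{"dp":[0,0,0.5],"angular":[0,0,0],"grip":54},{"dp":[0,0,0],"angular":[0,0,0],"grip":54}]}}

```text
clock: 21.4
eef_pos: [0.6663, 0.1297, 0.0121]
tcp_rot: [-3.14, -0.0, 1.571]
contact_force: [0.1, -0.8, -3.9]
opening: 0.688
```

{"api": "drive_tool", "payload": {"series": [{"dp":[0,0.5,0.6],"angular":[0,0,0],"grip":54},{"dp":[0,0,0],"angular":[0,0,0],"grip":54}]}}

```text
clock: 21.6
eef_pos: [0.6665, 0.1297, 0.012]
tcp_rot: [-3.14, -0.0, 1.571]
contact_force: [-2.2, 0.0, 1.6]
opening: 0.685
```

{"api": "drive_tool", "payload": {"series": [{"dp":[0,0,0],"angular":[0,0,0],"grip":87},{"dp":[0,0,0],"angular":[0,0,0],"grip":87},{"dp":[0,0,0],"angular":[0,0,0],"grip":87},{"dp":[0,0,0],"angular":[0,0,0],"grip":87},{"dp":[0,0,-10],"angular":[0,0,0],"grip":87},{"dp":[0,0,-20],"angular":[0,0,0],"grip":87},{"dp":[0,0,-40],"angular":[0,0,0],"grip":87},{"dp":[0,0,-40],"angular":[0,0,0],"grip":87},{"dp":[0,0,-40],"angular":[0,0,0],"grip":87},{"dp":[0,0,-30],"angular":[0,0,0],"grip":87},{"dp":[0,0,-10],"angular":[0,0,0],"grip":87},{"dp":[0,0,0],"angular":[0,0,0],"grip":87}]}}

```text
clock: 22.8
eef_pos: [0.6681, 0.1296, 0.2037]
tcp_rot: [3.139, -0.001, 1.571]
contact_force: [-0.7, 0.3, -0.2]
opening: 1.001
```

```bash
python3 snap.py w11; python3 - <<'E'
from h import *; from cell import *
d=dict(np.load("pics/w11.npz"))
T=top(d,(225,140,330,240),.042)
c,r=cv2.minEnclosingCircle((T[:,:2]*1000).astype(np.float32)); print(c,r)
goto(get_state(),(.4400,-.2145),.20,np.radians(90))
E
```

```text
22.85 [0.66679419 0.12944913 0.20142794] [-1.79930175e+02 -2.08933719e-02  8.99987962e+01] [ 0.02356894 -0.58227959 -1.15769043] 86.9670309745238
n 2397 rect [667.8 130.3] [58.6 59.2] 53.9 z 0.0436
(667.7591552734375, 130.15811157226562) 29.883737564086914
dp_tool mm [-344.  -226.8    1.6] | turn_z tool -0.000 (yaw now 90.00 deg, want 90.00) | tilt [-0.0012 -0.0004  0.    ]
```

View pics/w11.png

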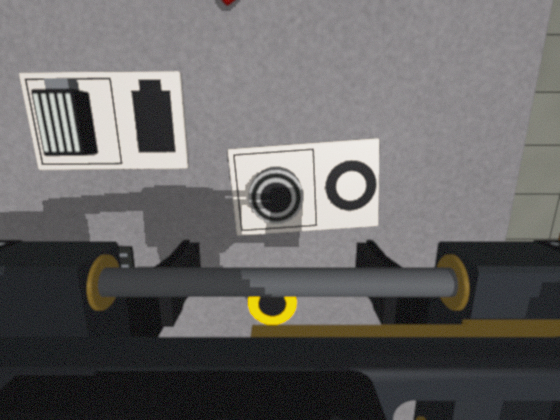

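Bearing at (275,196), measured (667.8, 130.2) against the square's middle at (668.3, 130.0). On to the outlet (silver, scene (182,232), not the orange one at (149,285)).

{"api": "drive_tool", "payload": {"series": [{"dp":[-17,-11,0],"angular":[0,0,0],"grip":87},{"dp":[-34,-23,0],"angular":[0,0,0],"grip":87},{"dp":[-34,-23,0],"angular":[0,0,0],"grip":87},{"dp":[-34,-23,0],"angular":[0,0,0],"grip":87},{"dp":[-34,-23,0],"angular":[0,0,0],"grip":87},{"dp":[-34,-23,0],"angular":[0,0,0],"grip":87},{"dp":[-34,-23,0],"angular":[0,0,0],"grip":87},{"dp":[-34,-23,0],"angular":[0,0,0],"grip":87},{"dp":[-34,-23,0],"angular":[0,0,0],"grip":87},{"dp":[-34,-20,0],"angular":[0,0,0],"grip":87},{"dp":[-21,-12,0],"angular":[0,0,0],"grip":87},{"dp":[0,0,0],"angular":[0,0,0],"grip":87},{"dp":[0,0,0],"angular":[0,0,0],"grip":87}]}}

```text
clock: 24.15
eef_pos: [0.439, -0.2139, 0.2]
tcp_rot: [-3.137, -0.003, 1.569]
contact_force: [-0.4, 0.5, -0.4]
opening: 0.999
```

```bash
python3 snap.py w12; python3 - <<'E'
from h import *; from cell import *
d=dict(np.load("pics/w12.npz"))
T=top(d,(225,130,330,240),.052)
c,r=cv2.minEnclosingCircle((T[:,:2]*1000).astype(np.float32)); print(c,r)
T=top(d,(225,130,330,240),.0165,.003)
E
```

```text
24.2 [ 0.43947063 -0.21339782  0.20025377] [-1.79786243e+02 -1.70364412e-01  8.99814006e+01] [0.24476757 0.12440042 0.05329664] 86.93733973730713
n 828 rect [ 440.7 -215.6] [32.9 32.6] 47.7 z 0.0533
(440.6617736816406, -215.923583984375) 16.89259910583496
n 1238 rect [ 440.9 -216.2] [49.5 80. ] 53.3 z 0.0172
```

View pics/w12.png

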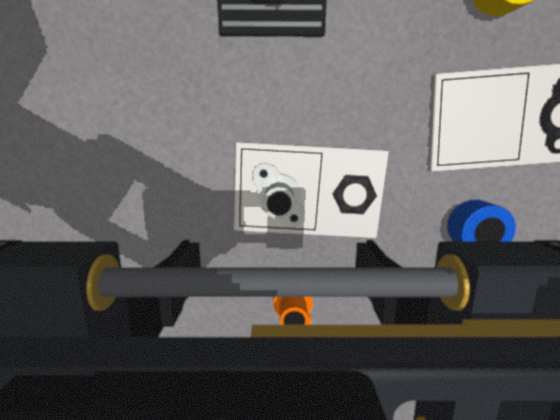

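```bash
python3 - <<'E'
from h import *; from cell import *
d=dict(np.load("pics/w12.npz"))
darkrect(d,(328,165,384,225),.008,100)
P=ray(d,[[263.5,173],[294,218]],.016); v=P[1]-P[0]; print(P,np.degrees(np.arctan2(v[1],v[0])),P.mean(0),np.linalg.norm(v))
goto(get_state(),(.440,-.216),.20,np.radians(143.3))
E
```

```text
px (333, 176, 43, 38) rect [ 528.3 -217. ] [43.8 49. ] 89.9
[[ 0.42381705 -0.19039762  0.016     ]
 [ 0.45847441 -0.24271112  0.016     ]] -56.47578115405838 [ 0.44114573 -0.21655437  0.016     ] 0.06275216186562219
dp_tool mm [-2.6  0.5  0.2] | turn_z tool -0.931 (yaw now 89.98 deg, want 143.30) | tilt [-0.0037 -0.003   0.    ]
```

```bash
python3 - <<'E'
import cv2
f=cv2.imread("pics/w12.png")[130:250,220:400]; cv2.imwrite("pics/w12z.png",cv2.resize(f,None,fx=4,fy=4,interpolation=2))
E
```

```text
(no output)
```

View pics/w12z.png

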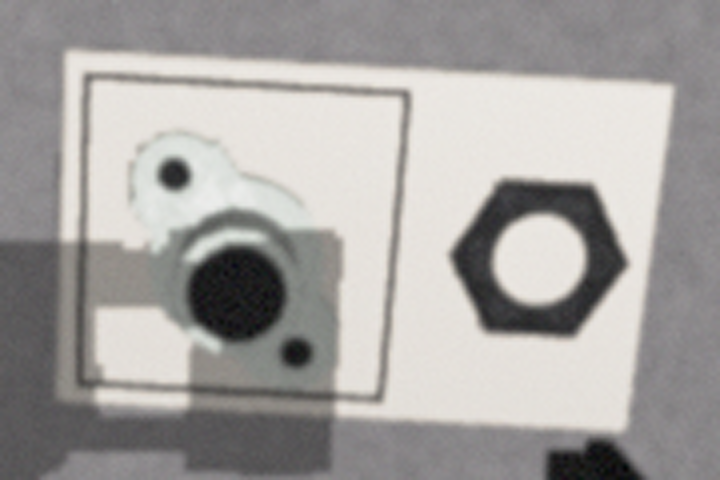

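In the crop the silver outlet's holes are at full-frame (263.5,173) and (294,218). Their midpoint agrees with the neck centre and the long axis is at 123.5°. I'll turn and grip the neck.

{"api": "drive_tool", "payload": {"series": [{"dp":[-2.5,1,30],"angular":[0,0,0],"grip":87},{"dp":[0,0,0],"angular":[0,0,-0.146],"grip":87},{"dp":[0,0,0],"angular":[0,0,-0.146],"grip":87},{"dp":[0,0,0],"angular":[0,0,-0.146],"grip":87},{"dp":[0,0,0],"angular":[0,0,-0.146],"grip":87},{"dp":[0,0,40],"angular":[0,0,0],"grip":75},{"dp":[0,0,40],"angular":[0,0,0],"grip":70},{"dp":[0,0,30],"angular":[0,0,0],"grip":70},{"dp":[0,0,15],"angular":[0,0,0],"grip":70},{"dp":[0,0,7],"angular":[0,0,0],"grip":70},{"dp":[0,0,4],"angular":[0,0,0],"grip":70},{"dp":[0,0,0],"angular":[0,0,0],"grip":70},{"dp":[0,0,0],"angular":[0,0,0],"grip":70}]}}

```text
clock: 25.5
eef_pos: [0.4415, -0.217, 0.0363]
tcp_rot: [-3.141, 0.0, 2.155]
contact_force: [0.1, -0.0, -0.0]
opening: 0.805
```

```bash
python3 - <<'E'
from h import *; from cell import *
s=get_state(); print(s["eef_pos"])
goto(s,(.4403,-.216),.024,np.radians(123.5))
E
```

```text
[ 0.44150635 -0.21703282  0.03632752]
dp_tool mm [ 1.5 -0.4 12.3] | turn_z tool -0.000 (yaw now 123.50 deg, want 123.50) | tilt [-0.0004  0.0005 -0.    ]
```

{"api": "drive_tool", "payload": {"series": [{"dp":[1.2,-0.4,6],"angular":[0,0,0],"grip":65},{"dp":[0,0,5],"angular":[0,0,0],"grip":60},{"dp":[0,0,0],"angular":[0,0,0],"grip":28},{"dp":[0,0,0],"angular":[0,0,0],"grip":28},{"dp":[0,0,0],"angular":[0,0,0],"grip":28},{"dp":[0,0,0],"angular":[0,0,0],"grip":28},{"dp":[0,0,0],"angular":[0,0,0],"grip":28},{"dp":[0,0,0],"angular":[0,0,0],"grip":28}]}}

```text
clock: 26.3
eef_pos: [0.4399, -0.2162, 0.0247]
tcp_rot: [-3.141, -0.001, 2.155]
contact_force: [-0.3, -1.1, 0.4]
opening: 0.382
```

```bash
python3 snap.py w13; python3 - <<'E'
from h import *; from cell import *
s=get_state(); print(s["eef_pos"])
goto(s,(.661,-.135),.130,np.radians(94.1))
E
```

```text
26.35 [ 0.43988835 -0.21625991  0.02470731] [-1.79947565e+02 -4.92930776e-02  1.23459558e+02] [-0.65093409 -0.42420723 -0.29066691] 33.268944255360815
[ 0.43988835 -0.21625991  0.02470731]
dp_tool mm [ -54.   229.2 -105.5] | turn_z tool 0.512 (yaw now 123.46 deg, want 94.10) | tilt [-0.0009 -0.0009  0.    ]
```

View pics/w13.png

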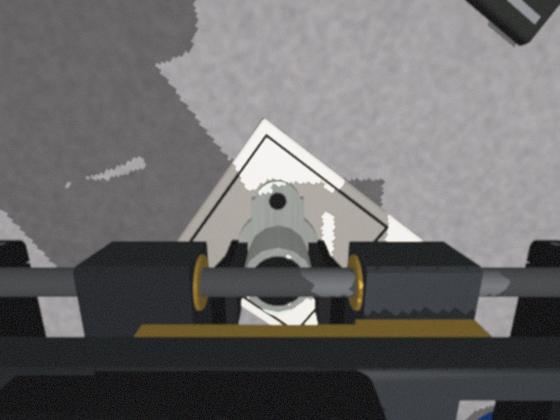

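Neck held at 33.3 mm, with the flange hole at (277,201) straight ahead, so the long axis lies along tool x. Carrying it to the outlet plate.

{"api": "drive_tool", "payload": {"series": [{"dp":[0,0,-15],"angular":[0,0,0],"grip":28},{"dp":[0,0,-35],"angular":[0,0,0],"grip":28},{"dp":[0,0,-35],"angular":[0,0,0],"grip":28},{"dp":[0,0,-15],"angular":[0,0,0],"grip":28},{"dp":[-4,17,0],"angular":[0,0,0],"grip":28},{"dp":[-8,33,0],"angular":[0,0,0],"grip":28},{"dp":[-8,33,0],"angular":[0,0,0],"grip":28},{"dp":[-8,33,0],"angular":[0,0,0],"grip":28},{"dp":[-8,33,0],"angular":[0,0,0],"grip":28},{"dp":[-8,33,0],"angular":[0,0,0],"grip":28},{"dp":[-6,30,0],"angular":[0,0,0],"grip":28},{"dp":[-4,17,0],"angular":[0,0,0],"grip":28},{"dp":[0,0,0],"angular":[0,0,0.128],"grip":28},{"dp":[0,0,0],"angular":[0,0,0.128],"grip":28},{"dp":[0,0,0],"angular":[0,0,0.128],"grip":28},{"dp":[0,0,0],"angular":[0,0,0.128],"grip":28},{"dp":[0,0,0],"angular":[0,0,0],"grip":28},{"dp":[0,0,0],"angular":[0,0,0],"grip":28}]}}

```text
clock: 28.15
eef_pos: [0.6601, -0.1347, 0.1235]
tcp_rot: [-3.138, -0.001, 1.646]
contact_force: [-0.2, -0.0, -3.6]
opening: 0.384
```

```bash
python3 snap.py w14; python3 - <<'E'
from h import *; from cell import *
s=get_state(); print(s["eef_pos"])
goto(s,(.661,-.135),.030,np.radians(94.1))
E
```

```text
28.2 [ 0.66025401 -0.13475945  0.12367565] [-1.79847451e+02 -6.40058261e-02  9.42550101e+01] [ 0.05259361  0.18170709 -3.23805582] 33.10828317574006
[ 0.66025401 -0.13475945  0.12367565]
dp_tool mm [-0.4  1.  93.7] | turn_z tool 0.003 (yaw now 94.26 deg, want 94.10) | tilt [-0.0027 -0.0011  0.    ]
```

View pics/w14.png

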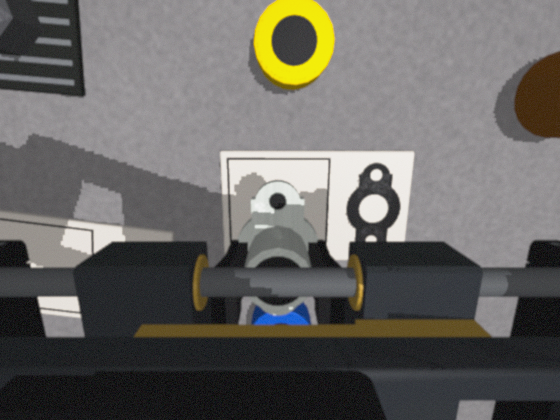

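The outlet's axis at (278,200) is parallel to the silhouette's at (374,207). Lowering.

{"api": "drive_tool", "payload": {"series": [{"dp":[0,0,30],"angular":[0,0,0],"grip":28},{"dp":[0,0,35],"angular":[0,0,0],"grip":28},{"dp":[0,0,17],"angular":[0,0,0],"grip":28},{"dp":[0,0,8],"angular":[0,0,0],"grip":28},{"dp":[0,0,0],"angular":[0,0,0],"grip":28},{"dp":[0,0,0],"angular":[0,0,0],"grip":28}]}}

```text
clock: 28.8
eef_pos: [0.6618, -0.1353, 0.0355]
tcp_rot: [3.141, 0.0, 1.643]
contact_force: [-0.2, -0.6, -3.1]
opening: 0.38
```

```bash
python3 - <<'E'
from h import *; from cell import *
s=get_state(); print(s["eef_pos"])
goto(s,(.661,-.135),.0247,np.radians(94.1))
E
```

```text
[ 0.6617906  -0.13532584  0.03547815]
dp_tool mm [ 0.4 -0.8 10.8] | turn_z tool 0.001 (yaw now 94.14 deg, want 94.10) | tilt [0.0008 0.0005 0.    ]
```

{"api": "drive_tool", "payload": {"series": [{"dp":[0.4,-0.5,4],"angular":[0,0,0],"grip":28},{"dp":[0,0,3],"angular":[0,0,0],"grip":28},{"dp":[0,0,1.5],"angular":[0,0,0],"grip":28},{"dp":[0,0,0.7],"angular":[0,0,0],"grip":28},{"dp":[0,0,0],"angular":[0,0,0],"grip":28}]}}

```text
clock: 29.3
eef_pos: [0.6601, -0.1346, 0.0251]
tcp_rot: [-3.14, -0.001, 1.643]
contact_force: [0.6, -0.2, -3.8]
opening: 0.383
```

{"api": "drive_tool", "payload": {"series": [{"dp":[-0.3,0.8,0.6],"angular":[0,0,0],"grip":28},{"dp":[0,0,0.3],"angular":[0,0,0],"grip":28},{"dp":[0,0,0],"angular":[0,0,0],"grip":28}]}}

```text
clock: 29.6
eef_pos: [0.6608, -0.1348, 0.0248]
tcp_rot: [-3.14, -0.001, 1.643]
contact_force: [-2.0, 1.6, 0.4]
opening: 0.384
```

{"api": "drive_tool", "payload": {"series": [{"dp":[0,0,0],"angular":[0,0,0],"grip":87},{"dp":[0,0,0],"angular":[0,0,0],"grip":87},{"dp":[0,0,0],"angular":[0,0,0],"grip":87},{"dp":[0,0,0],"angular":[0,0,0],"grip":87},{"dp":[0,0,-10],"angular":[0,0,0],"grip":87},{"dp":[0,0,-20],"angular":[0,0,0],"grip":87},{"dp":[0,0,-40],"angular":[0,0,0],"grip":87},{"dp":[0,0,-40],"angular":[0,0,0],"grip":87},{"dp":[0,0,-40],"angular":[0,0,0],"grip":87},{"dp":[0,0,-25],"angular":[0,0,0],"grip":87},{"dp":[0,0,0],"angular":[0,0,0],"grip":87}]}}

```text
clock: 30.7
eef_pos: [0.6643, -0.1359, 0.2054]
tcp_rot: [3.133, 0.004, 1.643]
contact_force: [-0.2, 1.2, -0.1]
opening: 0.997
```

```bash
python3 snap.py w15; python3 - <<'E'
from h import *; from cell import *
d=dict(np.load("pics/w15.npz"))
T=top(d,(225,130,330,240),.052)
c,r=cv2.minEnclosingCircle((T[:,:2]*1000).astype(np.float32)); print(c,r)
goto(get_state(),(.4362,.0027),.20,np.radians(109.4))
E
```

```text
30.75 [ 0.6626199  -0.13536772  0.20242978] [1.79758187e+02 1.19895094e-01 9.41283272e+01] [-0.84212427 -0.26387885 -0.04208046] 87.14937750009155
n 807 rect [ 661.6 -134.1] [32.3 33.7] 2.9 z 0.0534
(661.8175048828125, -134.23580932617188) 16.955018997192383
dp_tool mm [ 154.  -215.9    1.2] | turn_z tool -0.267 (yaw now 94.13 deg, want 109.40) | tilt [0.0042 0.0021 0.    ]
```

View pics/w15.png

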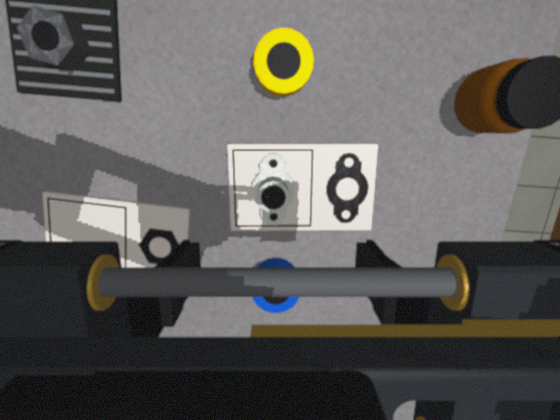

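The outlet is upright and parallel to its silhouette at (272,190), 0.4 mm off the measured middle. Now back to the nut.

{"api": "drive_tool", "payload": {"series": [{"dp":[10,-14,0],"angular":[0,0,0],"grip":87},{"dp":[21,-30,0],"angular":[0,0,0],"grip":87},{"dp":[21,-30,0],"angular":[0,0,0],"grip":87},{"dp":[21,-30,0],"angular":[0,0,0],"grip":87},{"dp":[21,-30,0],"angular":[0,0,0],"grip":87},{"dp":[21,-30,0],"angular":[0,0,0],"grip":87},{"dp":[21,-29,0],"angular":[0,0,0],"grip":87},{"dp":[18,-23,0],"angular":[0,0,0],"grip":87},{"dp":[0,0,0],"angular":[0,0,-0.133],"grip":87},{"dp":[0,0,0],"angular":[0,0,-0.134],"grip":87},{"dp":[0,0,40],"angular":[0,0,0],"grip":87},{"dp":[0,0,40],"angular":[0,0,0],"grip":87},{"dp":[0,0,40],"angular":[0,0,0],"grip":87},{"dp":[0,0,20],"angular":[0,0,0],"grip":87},{"dp":[0,0,0],"angular":[0,0,0],"grip":87},{"dp":[0,0,0],"angular":[0,0,0],"grip":87}]}}

```text
clock: 32.35
eef_pos: [0.4336, 0.0035, 0.059]
tcp_rot: [-3.138, -0.002, 1.91]
contact_force: [0.1, -0.1, 0.1]
opening: 0.998
```

```bash
python3 snap.py w16; python3 - <<'E'
from h import *; from cell import *
d=dict(np.load("pics/w16.npz"))
goto(get_state(),(.4358,.0025),.0129,np.radians(109.3))
E
```

```text
32.4 [0.43438422 0.0032671  0.05980333] [-1.79916698e+02 -5.83579711e-02  1.09422960e+02] [ 0.20977009 -0.91156912  0.32370341] 86.94539888282058
dp_tool mm [-1.2  1.1 46.9] | turn_z tool 0.002 (yaw now 109.42 deg, want 109.30) | tilt [-0.0015 -0.001   0.    ]
```

View pics/w16.png

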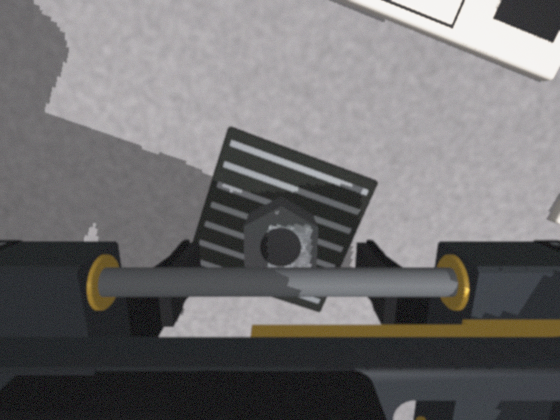

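Nut at (281,245) is centred between the fingers, with its flats facing the pads. Descend and grip.

{"api": "drive_tool", "payload": {"series": [{"dp":[-1,1,20],"angular":[0,0,0.002],"grip":87},{"dp":[0,0,15],"angular":[0,0,0],"grip":87},{"dp":[0,0,7],"angular":[0,0,0],"grip":87},{"dp":[0,0,4],"angular":[0,0,0],"grip":80},{"dp":[0,0,0],"angular":[0,0,0],"grip":70},{"dp":[0,0,0],"angular":[0,0,0],"grip":70}]}}

```text
clock: 33.0
eef_pos: [0.4361, 0.0026, 0.0142]
tcp_rot: [-3.141, -0.0, 1.908]
contact_force: [0.7, -1.5, -1.7]
opening: 0.841
```

```bash
python3 - <<'E'
from h import *; from cell import *
goto(get_state(),(.4358,.0025),.0129,np.radians(109.3))
E
```

```text
dp_tool mm [ 0.  -0.3  1.3] | turn_z tool 0.000 (yaw now 109.31 deg, want 109.30) | tilt [-0.0002 -0.0002  0.    ]
```

{"api": "drive_tool", "payload": {"series": [{"dp":[0,0,1],"angular":[0,0,0],"grip":40},{"dp":[0,0,0],"angular":[0,0,0],"grip":40},{"dp":[0,0,0],"angular":[0,0,0],"grip":40},{"dp":[0,0,0],"angular":[0,0,0],"grip":40},{"dp":[0,0,0],"angular":[0,0,0],"grip":40},{"dp":[0,0,0],"angular":[0,0,0],"grip":40},{"dp":[0,0,0],"angular":[0,0,0],"grip":40}]}}

```text
clock: 33.7
eef_pos: [0.4357, 0.0026, 0.0127]
tcp_rot: [-3.141, -0.001, 1.908]
contact_force: [-0.9, 0.2, 2.8]
opening: 0.525
```

```bash
python3 - <<'E'
from h import *; from cell import *
s=get_state(); print(s["eef_pos"])
goto(s,(.4410,-.2120),.12,np.radians(116.7))
E
```

```text
[0.43573476 0.00262716 0.01270772]
dp_tool mm [-204.2  -66.1 -107.4] | turn_z tool -0.129 (yaw now 109.31 deg, want 116.70) | tilt [-0.001  -0.0007  0.    ]
```

{"api": "drive_tool", "payload": {"series": [{"dp":[0,0,-15],"angular":[0,0,0],"grip":40},{"dp":[0,0,-35],"angular":[0,0,0],"grip":40},{"dp":[0,0,-35],"angular":[0,0,0],"grip":40},{"dp":[0,0,-15],"angular":[0,0,0],"grip":40},{"dp":[-18,-6,0],"angular":[0,0,0],"grip":40},{"dp":[-35,-11,0],"angular":[0,0,0],"grip":40},{"dp":[-35,-11,0],"angular":[0,0,0],"grip":40},{"dp":[-35,-11,0],"angular":[0,0,0],"grip":40},{"dp":[-35,-11,0],"angular":[0,0,0],"grip":40},{"dp":[-30,-10,0],"angular":[0,0,0],"grip":40},{"dp":[-16,-6,0],"angular":[0,0,0],"grip":40},{"dp":[0,0,0],"angular":[0,0,-0.129],"grip":40},{"dp":[0,0,0],"angular":[0,0,0],"grip":40},{"dp":[0,0,0],"angular":[0,0,0],"grip":40}]}}

```text
clock: 35.1
eef_pos: [0.4403, -0.2106, 0.1121]
tcp_rot: [-3.14, -0.003, 2.035]
contact_force: [-0.6, -0.4, -1.8]
opening: 0.526
```

```bash
python3 snap.py w17; python3 - <<'E'
from h import *; from cell import *
s=get_state()
goto(s,(.4410,-.2120),.02,np.radians(116.7))
E
```

```text
35.15 [ 0.44049414 -0.21056219  0.11225344] [-1.79910117e+02 -1.42254990e-01  1.16628733e+02] [-0.22964171 -0.47662788 -1.24283889] 45.59204914373613
dp_tool mm [-1.7 -0.  92.2] | turn_z tool -0.001 (yaw now 116.63 deg, want 116.70) | tilt [-0.0016 -0.0025  0.    ]
```

View pics/w17.png

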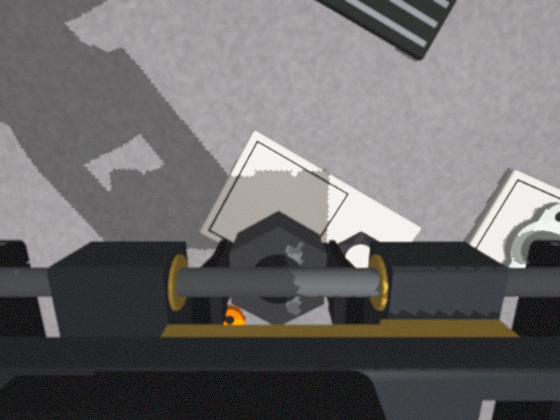

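The nut at (278,260) hangs over the empty square beside the hexagon plate's print. Lowering.

{"api": "drive_tool", "payload": {"series": [{"dp":[-1,0,30],"angular":[0,0,0],"grip":40},{"dp":[0,0,35],"angular":[0,0,0],"grip":40},{"dp":[0,0,17],"angular":[0,0,0],"grip":40},{"dp":[0,0,8],"angular":[0,0,0],"grip":40},{"dp":[0,0,0],"angular":[0,0,0],"grip":40},{"dp":[0,0,0],"angular":[0,0,0],"grip":40}]}}

```text
clock: 35.75
eef_pos: [0.4418, -0.2126, 0.0231]
tcp_rot: [-3.141, -0.0, 2.037]
contact_force: [0.0, 0.4, -1.4]
opening: 0.527
```

```bash
python3 - <<'E'
from h import *; from cell import *
s=get_state()
goto(s,(.4410,-.2120),.0128,np.radians(116.7))
E
```

```text
dp_tool mm [ 0.9 -0.4 10.3] | turn_z tool 0.000 (yaw now 116.70 deg, want 116.70) | tilt [-0.0006 -0.0001  0.    ]
```

{"api": "drive_tool", "payload": {"series": [{"dp":[0.6,-0.3,4],"angular":[0,0,0],"grip":40},{"dp":[0,0,3],"angular":[0,0,0],"grip":40},{"dp":[0,0,1.5],"angular":[0,0,0],"grip":40},{"dp":[0,0,0.8],"angular":[0,0,0],"grip":40},{"dp":[0,0,0],"angular":[0,0,0],"grip":40}]}}

```text
clock: 36.25
eef_pos: [0.4408, -0.2122, 0.0132]
tcp_rot: [-3.141, -0.001, 2.037]
contact_force: [0.5, 0.4, -1.7]
opening: 0.529
```

{"api": "drive_tool", "payload": {"series": [{"dp":[0,0,0.6],"angular":[0,0,0],"grip":40},{"dp":[0,0,0.4],"angular":[0,0,0],"grip":40},{"dp":[0,0,0],"angular":[0,0,0],"grip":40}]}}

```text
clock: 36.55
eef_pos: [0.4409, -0.2123, 0.0127]
tcp_rot: [-3.141, -0.0, 2.037]
contact_force: [-0.3, 0.2, 4.7]
opening: 0.527
```

Contact. Release and rise.

{"api": "drive_tool", "payload": {"series": [{"dp":[0,0,0],"angular":[0,0,0],"grip":87},{"dp":[0,0,0],"angular":[0,0,0],"grip":87},{"dp":[0,0,0],"angular":[0,0,0],"grip":87},{"dp":[0,0,0],"angular":[0,0,0],"grip":87},{"dp":[0,0,-10],"angular":[0,0,0],"grip":87},{"dp":[0,0,-20],"angular":[0,0,0],"grip":87},{"dp":[0,0,-40],"angular":[0,0,0],"grip":87},{"dp":[0,0,-40],"angular":[0,0,0],"grip":87},{"dp":[0,0,-40],"angular":[0,0,0],"grip":87},{"dp":[0,0,-30],"angular":[0,0,0],"grip":87},{"dp":[0,0,-10],"angular":[0,0,0],"grip":87},{"dp":[0,0,0],"angular":[0,0,0],"grip":87},{"dp":[0,0,0],"angular":[0,0,0],"grip":87}]}}

```text
clock: 37.85
eef_pos: [0.4402, -0.2117, 0.2013]
tcp_rot: [-3.14, -0.003, 2.037]
contact_force: [0.3, -0.0, -0.5]
opening: 1.0
```

```bash
python3 snap.py w18; python3 snap.py sc2 scene; python3 - <<'E'
from h import *; from cell import *
d=dict(np.load("pics/w18.npz"))
T=top(d,(235,140,320,240),.038)
d=dict(np.load("pics/sc2.npz")); f=d["frame"]
for nm,P,h in [("module",(.4455,.206),.038),("bearing",(.667,.1295),.042),("outlet",(.661,-.135),.052)]:
    u,v=proj(d,[P[0],P[1],h])[0].astype(int); print(nm,u,v,end=" "); top(d,(u-30,v-26,u+30,v+26),h,.005)
E
```

```text
37.9 [ 0.44000013 -0.21150219  0.20073629] [-179.85770928   -0.23525324  116.69404399] [-0.31883936  0.81454492 -0.46522505] 86.77560402397329
37.95 [ 0.44000627 -0.21150828  0.20053355] [-179.84696334   -0.25938635  116.69370003] [ 0.363707    0.61965199 -0.22539115] 87.19191781462915
n 1587 rect [ 441.7 -211.7] [45.3 52.6] 27.2 z 0.0392
module 281 115 n 302 rect [444.2 205.6] [44.1 70.1] 0.3 z 0.0382
bearing 341 168 n 379 rect [665.3 128.7] [57.5 60.3] 13.1 z 0.0421
outlet 284 245 n 177 rect [ 659.9 -135.2] [32.8 33.5] 32.0 z 0.0517
```

View pics/w18.png

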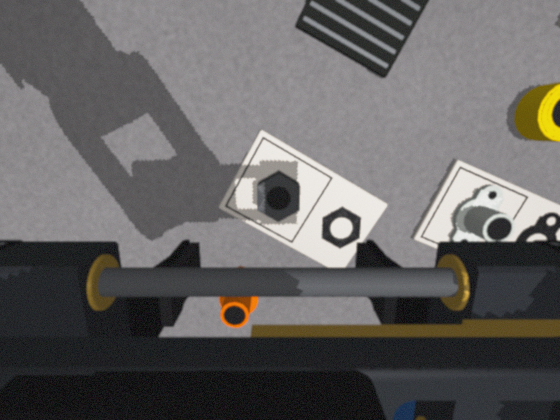

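View pics/sc2.png

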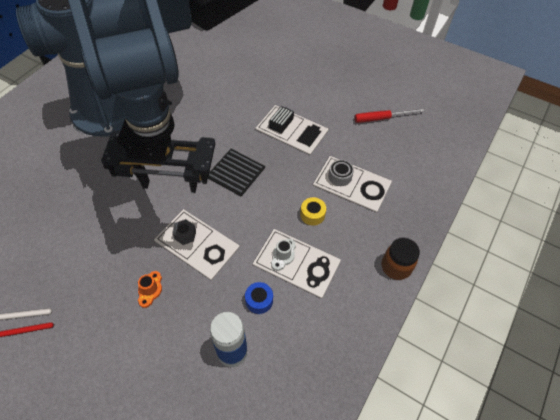

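The scene view shows all four parts on their own plates: module (281,120), bearing (341,170), outlet (284,250), nut (185,233). The mat (236,171) is empty, the can (228,338) stands, and the gripper is open and well clear. Handing in.

```bash
python3 -c "
from cell import *
print(sign_off())"
```

```text
the job is handed in; nothing more can be done
None
```

All four parts are on the plates that show them, the mat is empty again, and I handed the job in at about 38 s of the 128 s allowed. `sign_off()` reports no verdict.

I parked the nut on the mat, then moved the module, bearing and outlet to their plates, and finally the nut from the mat to its own. Each part was lowered until the force reading showed contact, then released. I turned the module, outlet and nut to match their silhouettes.

The last checks compare each part's centre with the middle of its square. The wrist check was made right after each release, and the scene check after all the moves.

| Part | Wrist camera | Scene camera |
|---|---|---|
| Module | about 0.5 mm | about 1.0 mm |
| Bearing | about 0.5 mm | about 1.2 mm |
| Outlet | about 0.4 mm | about 0.3 mm |
| Nut | about 0.4 mm | not measured |

- **Upright:** top heights from the wrist camera were within 2 mm of the expected values for all four parts, so they stand flat.
- **Surroundings:** the last scene picture shows the can upright, the look-alikes where they were, and the gripper open and well clear.
- **Disagreements:** the wrist and scene cameras differ by 1–2 mm in absolute position, which is within their calibration. My first estimate of the outlet's orientation, from a partly hidden flange, was about 20° off, so I used the line through its two holes instead.

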